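# Air the curing dishes

## Task

The small prints in the three lidded dishes have finished curing: first clear every loose steel ring weight, from the lids and from the bench, by sliding it over the upright storage shaft as far down as it will go. Then air the dishes one by one from the robot's left to its right: tip the lid up by one edge, a good 15 degrees, with the opposite edge still resting on the dish, then lift it just clear (2 to 3 cm, never more than 5), keep it there above its dish for two seconds, and set it back centred, flat and fully down over the rim. Leave the bottle, carton, spatula and printed gear alone.

Things in the scene. Friction and masses are not known exactly. Their poses are not given: they have to be found in the camera images.
- dish_left: Shallow round white dish, the one on the robot's left (largest y) of a row of three equal ones, with a grey printed gear inside, standing on a narrow black foot; fixed to the bench. Foot 42 mm across and 14 mm high, dish 51 mm across and 14 mm high, so its rim is 28 mm above the bench. Origin: centre of the foot's underside, z up.
- lid_left: Loose clear petri-dish lid on dish_left: 60 mm outside, 56 mm inside, 10.5 mm high (2.5 mm plate, 8 mm skirt round the dish, 2.5 mm to spare all round), about 30 g. Origin: centre of the skirt's lower edge, z up. Seated, the plate lies on the rim: origin 20 mm, top 30.5 mm above the bench. Can be gripped across the skirt, fingertips beside the dish.
- dish_mid: Shallow round white dish, the one in the middle of a row of three equal ones, with a grey printed gear inside, standing on a narrow black foot; fixed to the bench. Foot 42 mm across and 14 mm high, dish 51 mm across and 14 mm high, so its rim is 28 mm above the bench. Origin: centre of the foot's underside, z up.
- lid_mid: Loose clear petri-dish lid on dish_mid: 60 mm outside, 56 mm inside, 10.5 mm high (2.5 mm plate, 8 mm skirt round the dish, 2.5 mm to spare all round), about 30 g. Origin: centre of the skirt's lower edge, z up. Seated, the plate lies on the rim: origin 20 mm, top 30.5 mm above the bench. Can be gripped across the skirt, fingertips beside the dish.
- dish_right: Shallow round white dish, the one on the robot's right (smallest y) of a row of three equal ones, with a grey printed gear inside, standing on a narrow black foot; fixed to the bench. Foot 42 mm across and 14 mm high, dish 51 mm across and 14 mm high, so its rim is 28 mm above the bench. Origin: centre of the foot's underside, z up.
- lid_right: Loose clear petri-dish lid on dish_right: 60 mm outside, 56 mm inside, 10.5 mm high (2.5 mm plate, 8 mm skirt round the dish, 2.5 mm to spare all round), about 30 g. Origin: centre of the skirt's lower edge, z up. Seated, the plate lies on the rim: origin 20 mm, top 30.5 mm above the bench. Can be gripped across the skirt, fingertips beside the dish.
- ring_a: Steel ring weight, 40 mm outside diameter, 21 mm bore, 12 mm high, about 70 g; at the start lying flat on lid_left, up to 5 mm off its centre. May be absent (three or four of the five rings are there). Origin: its middle (6 mm above its underside), z along its axis; the rings are alike on both faces.
- ring_b: Steel ring weight, 40 mm outside diameter, 21 mm bore, 12 mm high, about 70 g; at the start lying flat on lid_mid, up to 5 mm off its centre. May be absent (three or four of the five rings are there). Origin: its middle (6 mm above its underside), z along its axis; the rings are alike on both faces.
- ring_c: Steel ring weight, 40 mm outside diameter, 21 mm bore, 12 mm high, about 70 g; at the start lying flat on lid_right, up to 5 mm off its centre. May be absent (three or four of the five rings are there). Origin: its middle (6 mm above its underside), z along its axis; the rings are alike on both faces.
- ring_d: Steel ring weight, 40 mm outside diameter, 21 mm bore, 12 mm high, about 70 g; at the start lying flat on the bench at the robot's left. May be absent (three or four of the five rings are there). Origin: its middle (6 mm above its underside), z along its axis; the rings are alike on both faces.
- ring_e: Steel ring weight, 40 mm outside diameter, 21 mm bore, 12 mm high, about 70 g; at the start lying flat on the bench at the robot's right. May be absent (three or four of the five rings are there). Origin: its middle (6 mm above its underside), z along its axis; the rings are alike on both faces.
- shaft: Fixed upright steel storage shaft, 17 mm in diameter, on a round steel foot 70 mm across and 8 mm high; its top is 70 mm above the bench and tapers to 9 mm over the last 8 mm. Holds up to four rings one on another. Origin: centre of the foot's underside, z up along the shaft.
- rinse_bottle: White plastic bottle, 60 mm across, 150 mm high, standing; a bystander. Origin: centre of its underside.
- carton: Small cardboard box, 70 x 80 x 50 mm; a bystander. Origin: centre of its underside.
- scraper: Hand spatula, 190 mm long, lying; a bystander. Origin on its underside, long axis x.
- gear_print: Grey printed gear, 90 mm across, 14 mm high, lying; a bystander. Origin: centre of its underside.
There are look-alikes about, which are no part of the job. What is shaped like the ring_b but blue is not meant.

How it is judged:
By the outcome, as a careful person would: the job done as asked, in the order asked, and still so for the second after the job is handed in, with the robot touching nothing.
Of ring_a, ring_b, ring_c, ring_d, ring_e only 3 to 4 are there at a start; the rules pass over those that are not, and their reading is None.
At some moment in a run one of ring_d, ring_e may be knocked a few centimetres aside while the robot is not near it.
Once in a run the grip may slacken for a moment while it holds something.
It also fails if it takes over 210 s, if anything falls off the work surface, if the arm or the gripper's body presses on something with over 40 N, if the wrist force passes 120 N, or if a joint passes its speed limit or range.

## Robot

A 6-joint arm with a two-finger parallel gripper is mounted at the origin on the work surface. World frame = base frame: x ahead of the robot, y to its left, z up, the work surface at z = 0. Lengths are in m, angles in rad, forces in N, time in s.
With the tool pointing down it reaches from about 0.325 to 0.875 m from the base axis. Payload 4.4 kg.
Tool frame: the origin (TCP) lies midway between the tips of the shut fingers; the grasp point (between the pads) lies 19 mm behind it; z points along the fingers, y is the direction in which the jaws open and shut (so a half turn about z gives the same grasp; the last joint's range is limited). The gripper opens to 85 mm and grips with 20 to 120 N. Pads are 22 mm wide; open, the fingers measure 114 mm over their backs; the gripper's body (76 mm by 85 mm) begins 54 mm behind the grasp point. The pads swing forward as they close: fully open they stand 13 mm farther back than shut.
Start: joints at [1.032, 0.207, 1.542, -0, 1.393, -0.15], TCP at [0.218, 0.532, 0.231] pointing down, gripper open.
Joint ranges: [-2.73, 2.73], [-0.86, 2.22], [0.23, 2.46], [-1.11, 4.25], [0.08, 2.63], [-2.82, 2.82]. Speed limits (rad/s): [2.79, 2.79, 3.14, 3.14, 3.14, 3.14].

## Interface

Orientations are given as a unit quaternion [x, y, z, w].
In Python, from bench import bot gives the robot as it stands. The module is installed in compiled form; this text tells all that it offers.
- The arm moves only by the tool arm_command, never from a script. Its argument "targets" is a list that holds one entry, the list of rows, each a list of 6 numbers: the shift along the tool's x, y, z in mm, then the turn, a rotation vector about the tool's x, y, z in degrees. A call has exactly 5 rows; each row is the pose to reach, as a shift and turn from the pose measured when the call began, along the tool's axes at that moment; what a row does not reach only later rows make up. A row lasts 1/10 s, in which the tool goes at most 50 mm and 8.59 degrees, less where a joint would pass 70% of its speed; a pose out of reach is approached as far as the arm can. A call with a gripper value outside its range is refused whole. "jaw" is the finger opening in mm, from 0 to 85.4, set as the call begins (left out, the last holds). The fingers move at their own pace and stop on an object; "force" is the grip in N (left out, the last holds). Time passes only in rows, so rows that repeat a pose let the fingers close, or fill a call up. It gives the time, the measured TCP pose, the force and the opening at its end, in the units of the state.
- bot.read_state(): the state, without advancing time (a new reading comes with each control period).
- bot.grab_frame(name): name is "scene" or "top"; returns the picture (480x640x3 uint8, red, green, blue); there is no depth.
- bot.camera_info(name): a dict with "K" (3x3 intrinsics, pixels), "origin" and "orientation" of the camera in the world. Camera axes: x right, y up, looking along -z (the intrinsics and any distortion apply to the point x, -y, -z); pixel columns grow to the right and rows downward; lengths in m; the calibration is good to about 2 mm. A picture is of the moment at which its call begins. camera_info takes no time and is no camera call.
- bot.sign_off(): hands the job in, once; it reports no verdict.
The state is a dict: "time_s": time; "joints": joint angles; "qvel": joint speeds; "joint_torque": joint torques, N m; "tcp_pos": TCP position; "orientation": TCP orientation; "wrist_force": force on the tool from outside, world axes, zero at the start; "ft_torque": the same for the moment, N m; "grip_width": opening from 0.0 (shut) to 1.0 (fully open).
Only numpy, scipy, OpenCV 4.12 (cv2) and the standard library are available. Lean on these libraries where they do the work, as an engineer would, in place of code of your own. Each camera call takes 0.05 s, during which the arm holds its last target. There are 200 camera calls.

## Working session

There is one attempt and no reset: what is moved stays moved. The work goes in short steps, Python scripts to look and compute and a tool call to move; the robot and the scene stay as the last step left them, time stands still between calls to the robot, and variables do not carry over. Pictures are saved under pics/ and viewed, about 12 in all and at most 16, crops included, and the job is handed in when it is done.

Besides the shell and the picture viewer there is one more tool, called after ">>>" by a JSON object that holds its "fn" and its "kwargs", one argument or row to a line. arm_command: Moves the arm, as the interface text tells. Its arguments: {"type":"object","properties":{"targets":{"type":"array","items":{"type":"array","items":{"type":"array","items":{"type":"number"}}}},"jaw":{"type":"number"},"force":{"type":"number"}},"required":["targets"]}

```bash
mkdir -p pics; cat > h.py <<'E'
import numpy as np, cv2
from scipy.spatial.transform import Rotation as R
from bench import bot
def cam(n):
    c=bot.camera_info(n); return np.array(c["K"]),np.array(c["origin"]),R.from_quat(c["orientation"]) if len(np.shape(c["orientation"]))==1 else R.from_matrix(c["orientation"]),c
def ray(n,u,v,z):
    K,o,r,c=cam(n); d=np.array(c.get("distortion",c.get("dist",np.zeros(5))),float)
    p=cv2.undistortPoints(np.array([[[u,v]]],float),K,d)[0,0]
    w=r.apply([p[0],-p[1],-1]); return (o+w*(z-o[2])/w[2]).round(4)
def proj(n,P):
    K,o,r,c=cam(n); q=r.inv().apply(np.array(P)-o); x,y=q[0]/-q[2],-q[1]/-q[2]
    return (K@[x,y,1])[:2].round(1)
def local(dw):  # world shift (m) -> tool mm
    s=bot.read_state(); return (R.from_quat(s["orientation"]).inv().apply(dw)*1000).round(1)
def to(p):
    s=bot.read_state(); return local(np.array(p)-s["tcp_pos"])
def grab(n,f,box=None,k=1):
    im=bot.grab_frame(n)[...,::-1]
    if box: a,b,c,d=box; im=im[b:d,a:c]
    im=cv2.resize(im,None,fx=k,fy=k,interpolation=cv2.INTER_CUBIC); cv2.imwrite("pics/"+f,im)
E
python3 - <<'E'
from h import *
for n in("scene","top"): print(bot.camera_info(n)); grab(n,n+"0.png")
s=bot.read_state(); print(s); print(R.from_quat(s["orientation"]).as_matrix().round(3))
E
```

```text
{'K': array([[607.12616962,   0.        , 318.30544712],
       [  0.        , 607.12616962, 244.17248841],
       [  0.        ,   0.        ,   1.        ]]), 'origin': array([1.35935007, 0.60788813, 0.90028123]), 'orientation': array([0.19108256, 0.38366081, 0.80878637, 0.40268654])}
{'K': array([[461.36649801,   0.        , 322.5185426 ],
       [  0.        , 461.36649801, 242.54572705],
       [  0.        ,   0.        ,   1.        ]]), 'origin': array([ 0.43644878, -0.00793048,  1.07695954]), 'orientation': array([ 0.03360186, -0.02632011, -0.70176081,  0.71113285])}
{'time_s': 0.1, 'joints': array([ 1.03148581e+00,  2.07365010e-01,  1.54283458e+00,  1.46267099e-06,
        1.39347517e+00, -1.50512421e-01]), 'qvel': array([ 7.46126672e-05, -1.96297898e-03, -3.83345461e-04, -2.16053418e-03,
        4.66831815e-04, -4.45852132e-04]), 'joint_torque': array([-3.55529528e-04, -3.84094763e+01, -2.92549431e+01, -1.62375050e-04,
        4.84010117e-03,  1.80945119e-05]), 'tcp_pos': array([0.21762954, 0.53148326, 0.23021356]), 'orientation': array([ 1.93176959e-01,  9.81163380e-01, -9.79501523e-04, -3.52672813e-04]), 'wrist_force': array([-0.72593188,  0.17159753, -0.48981466]), 'ft_torque': array([ 0.0527525 , -0.02386039, -0.01012449]), 'grip_width': 0.9978693282204976}
[[-0.925  0.379 -0.001]
 [ 0.379  0.925 -0.002]
 [ 0.    -0.002 -1.   ]]
```

View pics/top0.png

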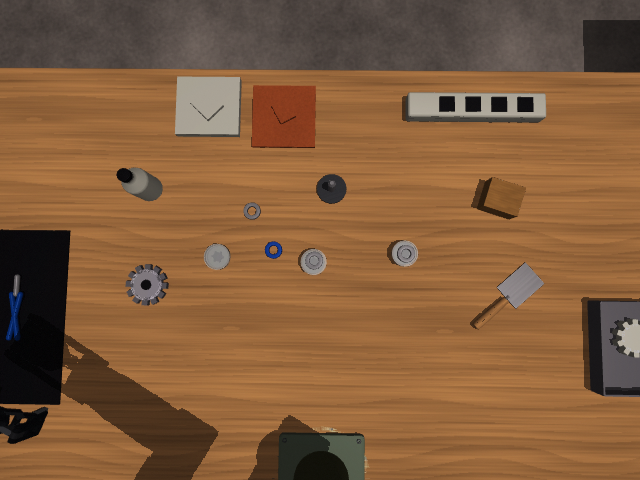

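View pics/scene0.png

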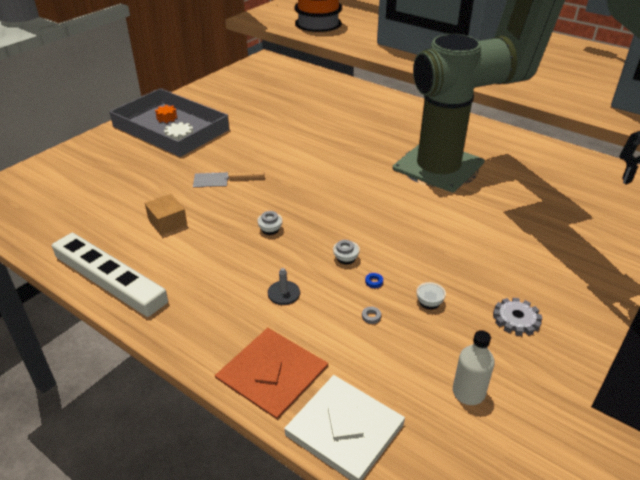

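The top picture shows dishes at (217,257), (313,262) and (404,254), with grey rings on the mid and right lids and one on the bench at (252,211). The ring at (273,250) is blue, so it is the decoy. The shaft is at (331,188). I'll confirm with an enlarged crop.

```bash
python3 - <<'E'
from h import *
grab("top","top1.png",(190,165,430,285),3.3)
im=cv2.imread("pics/top0.png"); print(proj("top",[0.5,0,0]))
E
```

```text
[324.  254.5]
```

View pics/top1.png

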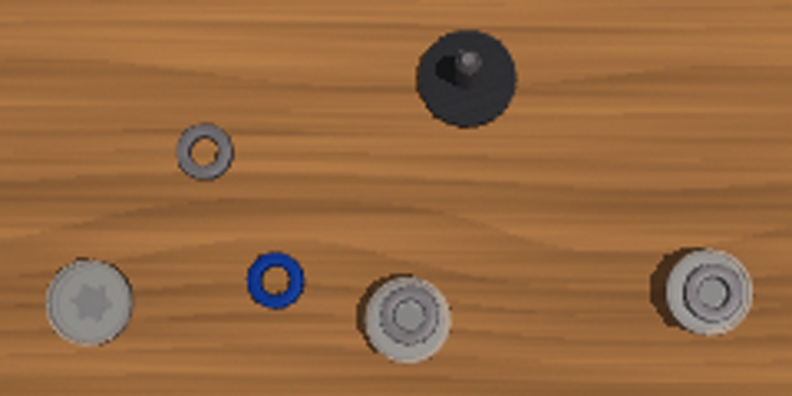

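Crop coordinates: ring_d (205,152), blue decoy (276,281), ring_b on the mid lid (409,315), ring_c on the right lid (713,292) and the bare left lid (89,302). The three grey rings fit the description. The blue one does not, so I'll leave it.

```bash
python3 - <<'E'
from h import *
for n,x,y,z in[("d",205,152,.012),("blue",276,281,.012),("b",409,315,.0425),("c",713,292,.0425),("lidL",89,302,.0305),("lidM",406,318,.0305),("lidR",709,292,.0305),("foot",466,79,.008),("shtop",469,61,.07)]:
    u=(x+.5)/3.3-.5+190; v=(y+.5)/3.3-.5+165
    P=ray("top",u,v,z); print(n,P,proj("scene",P))
E
```

```text
d [0.5993 0.1698 0.012 ] [371.5 311.6]
blue [0.5085 0.1175 0.012 ] [374.3 277.1]
b [0.4845 0.0228 0.0425] [345.3 244. ]
c [ 0.5028 -0.1835  0.0425] [269.7 214.8]
lidL [0.4911 0.244  0.0305] [430.8 290.9]
lidM [0.483  0.0252 0.0305] [346.4 248.2]
lidR [ 0.5036 -0.1828  0.0305] [270.  219.1]
foot [ 0.6546 -0.0141  0.008 ] [284.6 290.4]
shtop [ 0.6542 -0.0157  0.07  ] [283.  268.1]
```

>>> {"fn": "arm_command", "kwargs": {
  "targets": [
    [[0,0,0,0,0,-5],[0,0,0,0,0,-10],[0,0,0,0,0,-15],[0,0,0,0,0,-20],[0,0,0,0,0,-22.3]]
  ],
  "jaw": 70,
  "force": 40
}}

```text
time_s: 0.65
tcp_pos: [0.2175, 0.5313, 0.2298]
orientation: [-0.001, 1.0, -0.001, -0.001]
wrist_force: [0.4, -0.7, 0.2]
grip_width: 0.817
```

```bash
python3 - <<'E'
from h import *
grab("scene","sc1.png",(250,195,450,325),4)
E
```

```text
(no output)
```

View pics/sc1.png

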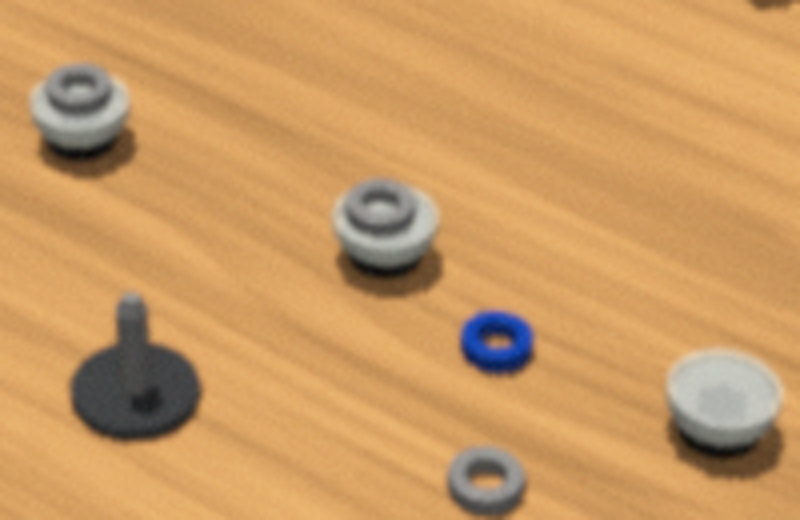

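>>> {"fn": "arm_command", "kwargs": {
  "targets": [
    [[-36,-34,0,0,0,0],[-72,-68,0,0,0,0],[-108,-102,0,0,0,0],[-144,-136,0,0,0,0],[-180,-170,0,0,0,0]]
  ]
}}

```text
time_s: 1.2
tcp_pos: [0.399, 0.3603, 0.2299]
orientation: [-0.001, 1.0, -0.001, -0.001]
wrist_force: [0.6, 0.5, -0.1]
grip_width: 0.816
```

>>> {"fn": "arm_command", "kwargs": {
  "targets": [
    [[-36,-34,0,0,0,0],[-72,-68,0,0,0,0],[-108,-102,0,0,0,0],[-144,-136,0,0,0,0],[-180,-170,0,0,0,0]]
  ]
}}

```text
time_s: 1.7
tcp_pos: [0.5805, 0.1891, 0.2297]
orientation: [-0.001, 1.0, -0.001, -0.001]
wrist_force: [0.4, 0.0, 0.1]
grip_width: 0.818
```

>>> {"fn": "arm_command", "kwargs": {
  "targets": [
    [[-10,-10,20,0,0,0],[-20,-20,50,0,0,0],[-22,-21,90,0,0,0],[-22,-21,130,0,0,0],[-22,-21,150,0,0,0]]
  ]
}}

```text
time_s: 2.2
tcp_pos: [0.5991, 0.167, 0.0748]
orientation: [-0.0, 1.0, -0.002, -0.005]
wrist_force: [-0.8, -0.6, -0.4]
grip_width: 0.82
```

```bash
python3 - <<'E'
from h import *
s=bot.read_state(); print(s["tcp_pos"],s["orientation"],to([.6,.17,.08]))
a=bot.grab_frame("top")[165:285,190:350,::-1]; b=bot.grab_frame("scene")[230:350,310:430,::-1]
f=lambda i:cv2.resize(i,None,fx=3.5,fy=3.5,interpolation=cv2.INTER_CUBIC)
f=lambda i:cv2.resize(i,None,fx=2.8,fy=2.8,interpolation=cv2.INTER_CUBIC)
cv2.imwrite("pics/d1.png",np.hstack([f(a),f(b)]))
for n in("top","scene"): print(n,proj(n,s["tcp_pos"]),proj(n,s["tcp_pos"]+[0,.0,.013]))
E
```

```text
[0.59910758 0.16696479 0.0748423 ] [-6.45410518e-05  9.99987191e-01 -1.62563715e-03 -4.79272260e-03] [-0.8  3.  -5.2]
top [248.4 206.4] [247.4 205.5]
scene [372.1 288.5] [372.5 283.7]
```

View pics/d1.png

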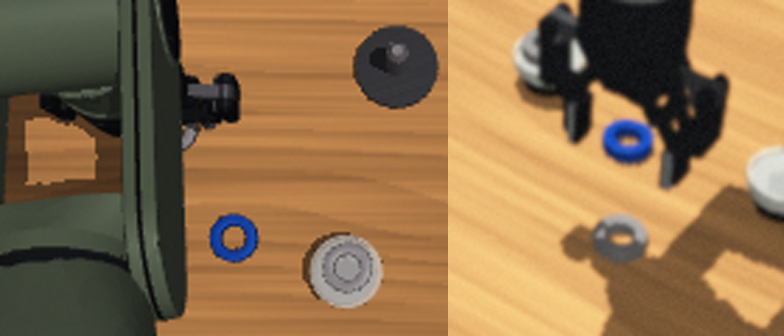

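```bash
cat >> h.py <<'E'
R0=R.from_quat([0,1,0,0])
def row(p,r=R0):
    s=bot.read_state(); q=R.from_quat(s["orientation"])
    return np.r_[to(p),(q.inv()*r).as_rotvec(degrees=True)].round(1).tolist()
E
python3 -c "
from h import *
print(row([.6005,.1706,.03]),row([.6005,.1706,.002]))"
```

```text
[-2.8, 3.6, 44.6, -0.2, -0.7, 0.0] [-3.1, 3.7, 72.6, -0.2, -0.7, 0.0]
```

>>> {"fn": "arm_command", "kwargs": {
  "targets": [
    [[-3,3.6,20,-0.2,-0.7,0],[-3,3.6,45,-0.2,-0.7,0],[-3,3.7,62,-0.2,-0.7,0],[-3,3.7,72,-0.2,-0.7,0],[-3,3.7,72,-0.2,-0.7,0]]
  ]
}}

```text
time_s: 2.8
tcp_pos: [0.5997, 0.1704, 0.0018]
orientation: [-0.0, 1.0, -0.0, -0.001]
wrist_force: [-0.4, -1.4, 0.2]
grip_width: 0.822
```

>>> {"fn": "arm_command", "kwargs": {
  "targets": [
    [[0,0,0,0,0,0],[0,0,0,0,0,0],[0,0,0,0,0,0],[0,0,0,0,0,0],[0,0,0,0,0,0]]
  ],
  "jaw": 30
}}

```text
time_s: 3.3
tcp_pos: [0.601, 0.1706, 0.0036]
orientation: [-0.0, 1.0, -0.0, 0.0]
wrist_force: [-1.2, -0.0, 6.1]
grip_width: 0.439
```

>>> {"fn": "arm_command", "kwargs": {
  "targets": [
    [[0,0,0,0,0,0],[0,0,-20,0,0,0],[0,0,-50,0,0,0],[0,0,-90,0,0,0],[0,0,-110,0,0,0]]
  ]
}}

```text
time_s: 3.8
tcp_pos: [0.6027, 0.1709, 0.1171]
orientation: [-0.0, 1.0, 0.0, 0.003]
wrist_force: [1.1, 0.4, -0.8]
grip_width: 0.44
```

```bash
python3 - <<'E'
from h import *
s=bot.read_state(); print(s["tcp_pos"],s["wrist_force"])
grab("scene","d2.png",(300,180,440,330),4)
for z in(0,.01,.02):print(proj("scene",s["tcp_pos"]+[0,0,z]))
print(row([.6554,-.014,.11]))
E
```

```text
[0.60274315 0.17092973 0.11711444] [ 1.10128639  0.35389467 -0.76388162]
[374.1 274.4]
[374.4 270.5]
[374.7 266.6]
[-50.4, -185.3, 10.6, 0.1, 0.6, 0.0]
```

View pics/d2.png

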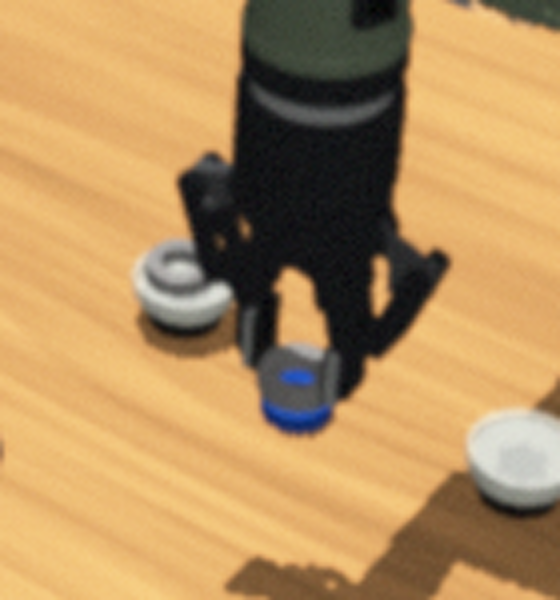

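>>> {"fn": "arm_command", "kwargs": {
  "targets": [
    [[-10,-40,0,0,0.6,0],[-20,-80,0,0,0.6,0],[-35,-125,0,0,0.6,0],[-48,-170,0,0,0.6,0],[-52,-185.5,7,0,0.6,0]]
  ]
}}

```text
time_s: 4.35
tcp_pos: [0.6585, -0.019, 0.1136]
orientation: [0.002, 1.0, -0.0, 0.002]
wrist_force: [-0.3, 0.5, -1.3]
grip_width: 0.441
```

```bash
python3 - <<'E'
from h import *
s=bot.read_state(); print(s["tcp_pos"],s["grip_width"])
a=bot.grab_frame("top"); grab("scene","d3.png",(230,200,350,320),5)
print(proj("scene",s["tcp_pos"]+[0,0,.0084]),proj("scene",[.656,-.0146,.07]))
for z in(.085,.05,.014):print(row([.656,-.0146,z]))
E
```

```text
[ 0.65849699 -0.01903333  0.11361431] 0.4413791278063669
[279.4 249.1] [282.9 268.8]
[-0.0, 2.2, 26.1, 0.1, -0.1, -0.2]
[-0.1, 2.1, 61.1, 0.1, -0.1, -0.2]
[-0.2, 2.1, 97.1, 0.1, -0.1, -0.2]
```

View pics/d3.png

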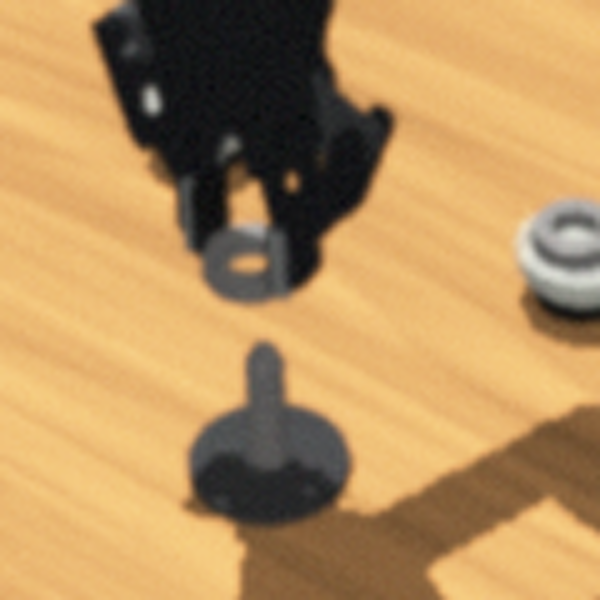

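>>> {"fn": "arm_command", "kwargs": {
  "targets": [
    [[0,2,10,0,0,-0.2],[0,2,20,0,0,-0.2],[0,2.1,30,0,0,-0.2],[0,2.1,38,0,0,-0.2],[0,2.1,40,0,0,-0.2]]
  ]
}}

```text
time_s: 4.95
tcp_pos: [0.6545, -0.0135, 0.0691]
orientation: [-0.001, 1.0, 0.001, -0.003]
wrist_force: [0.6, -0.9, -1.2]
grip_width: 0.441
```

```bash
python3 - <<'E'
from h import *
s=bot.read_state(); print(s["wrist_force"],s["ft_torque"])
for z in(.05,.013):print(row([.656,-.0146,z]))
E
```

```text
[ 0.60753705 -0.9330364  -1.1777602 ] [-0.01405486 -0.0271962   0.02525497]
[-1.6, -1.1, 19.1, 0.1, -0.3, 0.1]
[-1.8, -1.2, 56.1, 0.1, -0.3, 0.1]
```

>>> {"fn": "arm_command", "kwargs": {
  "targets": [
    [[-1.2,-0.6,12,0,-0.3,0],[-1.2,-0.6,24,0,-0.3,0],[-1.2,-0.6,36,0,-0.3,0],[-1.2,-0.6,48,0,-0.3,0],[-1.2,-0.6,55,0,-0.3,0]]
  ]
}}

```text
time_s: 5.45
tcp_pos: [0.6548, -0.0142, 0.0124]
orientation: [-0.001, 1.0, 0.001, -0.001]
wrist_force: [0.4, -0.3, -0.1]
grip_width: 0.443
```

```bash
python3 - <<'E'
from h import *
s=bot.read_state(); print(s["wrist_force"],s["ft_torque"],s["tcp_pos"])
E
```

```text
[ 0.35104727 -0.29808653 -0.14416399] [-0.10091841 -0.02233163  0.01147364] [ 0.65482543 -0.01421598  0.01237117]
```

>>> {"fn": "arm_command", "kwargs": {
  "targets": [
    [[0,0,0,0,0,0],[0,0,0,0,0,0],[0,0,0,0,0,0],[0,0,0,0,0,0],[0,0,-10,0,0,0]]
  ],
  "jaw": 65
}}

```text
time_s: 5.95
tcp_pos: [0.6537, -0.014, 0.0216]
orientation: [-0.001, 1.0, 0.001, -0.002]
wrist_force: [0.5, -0.1, 0.7]
grip_width: 0.76
```

>>> {"fn": "arm_command", "kwargs": {
  "targets": [
    [[0,0,-30,0,0,0],[0,0,-60,0,0,0],[0,0,-85,0,0,0],[30,10,-85,0,0,0],[60,20,-85,0,0,0]]
  ]
}}

```text
time_s: 6.45
tcp_pos: [0.5956, 0.0054, 0.1101]
orientation: [-0.0, 1.0, 0.001, 0.001]
wrist_force: [0.6, 0.0, -0.2]
grip_width: 0.76
```

```bash
python3 - <<'E'
from h import *
s=bot.read_state(); print(s["wrist_force"],s["tcp_pos"],s["grip_width"])
grab("scene","d4.png",(230,180,450,340),3.6)
for z in(.07,.036):print(row([.4855,.0234,z]))
E
```

```text
[ 0.57587148  0.0131317  -0.20156364] [0.59561318 0.00542693 0.11009844] 0.7599561944501261
[101.7, 15.5, 38.3, 0.2, -0.6, 0.1]
[101.3, 15.3, 72.3, 0.2, -0.6, 0.1]
```

View pics/d4.png

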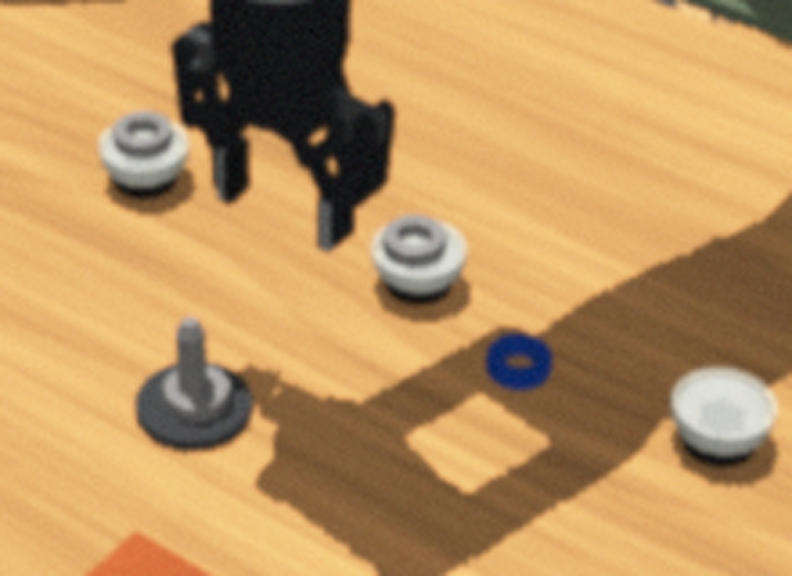

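Ring_d is down on the foot of the shaft, at about (197,390) in the crop. Next is ring_b.

>>> {"fn": "arm_command", "kwargs": {
  "targets": [
    [[25,4,0,0,-0.5,0],[50,8,0,0,-0.5,0],[80,12,0,0,-0.5,0],[100,15,10,0.2,-0.6,0],[101.5,15.3,30,0.2,-0.6,0]]
  ]
}}

```text
time_s: 7.0
tcp_pos: [0.4851, 0.0236, 0.0802]
orientation: [-0.001, 1.0, 0.0, 0.001]
wrist_force: [0.5, 0.3, -0.3]
grip_width: 0.761
```

```bash
python3 -c "
from h import *
for z in(.06,.036):print(row([.4855,.0234,z]))"
```

```text
[-0.3, -0.3, 20.2, 0.0, 0.2, 0.2]
[-0.2, -0.3, 44.2, 0.0, 0.2, 0.2]
```

>>> {"fn": "arm_command", "kwargs": {
  "targets": [
    [[0,0,15,0,0.2,0.2],[-0.2,-0.3,30,0,0.2,0.2],[-0.2,-0.3,40,0,0.2,0.2],[-0.2,-0.3,44.5,0,0.2,0.2],[-0.2,-0.3,44.5,0,0.2,0.2]]
  ]
}}

```text
time_s: 7.5
tcp_pos: [0.4854, 0.0234, 0.0352]
orientation: [0.0, 1.0, 0.0, -0.001]
wrist_force: [0.4, 0.1, -0.9]
grip_width: 0.763
```

>>> {"fn": "arm_command", "kwargs": {
  "targets": [
    [[0,0,0,0,0,0],[0,0,0,0,0,0],[0,0,0,0,0,0],[0,0,0,0,0,0],[0,0,0,0,0,0]]
  ],
  "jaw": 30
}}

```text
time_s: 8.0
tcp_pos: [0.4863, 0.0232, 0.0362]
orientation: [0.0, 1.0, 0.0, 0.0]
wrist_force: [-0.5, 0.1, 6.2]
grip_width: 0.436
```

```bash
python3 -c "
from h import *
s=bot.read_state(); print(s['wrist_force'],s['tcp_pos'],s['grip_width'])"
```

```text
[-0.51617452  0.10989684  6.18541198] [0.4863082  0.02324705 0.03616886] 0.4356161666914326
```

>>> {"fn": "arm_command", "kwargs": {
  "targets": [
    [[0,0,-5,0,0,0],[0,0,-25,0,0,0],[0,0,-50,0,0,0],[0,0,-70,0,0,0],[0,0,-80,0,0,0]]
  ]
}}

```text
time_s: 8.5
tcp_pos: [0.4872, 0.0231, 0.1179]
orientation: [0.0, 1.0, -0.0, 0.001]
wrist_force: [-1.1, -0.7, -0.1]
grip_width: 0.438
```

```bash
python3 -c "
from h import *
for z in(.115,.05):print(row([.6554,-.0144,z]))"
```

```text
[-168.2, -37.4, 3.4, -0.0, 0.2, -0.0]
[-168.0, -37.4, 68.4, -0.0, 0.2, -0.0]
```

>>> {"fn": "arm_command", "kwargs": {
  "targets": [
    [[-40,-9,0,0,0.2,0],[-80,-18,0,0,0.2,0],[-125,-28,0,0,0.2,0],[-160,-36,0,0,0.2,0],[-168.2,-37.4,3,0,0.2,0]]
  ]
}}

```text
time_s: 9.0
tcp_pos: [0.6588, -0.0157, 0.1151]
orientation: [0.001, 1.0, -0.0, 0.001]
wrist_force: [0.3, 0.0, -2.0]
grip_width: 0.435
```

```bash
python3 - <<'E'
from h import *
s=bot.read_state(); print(s["tcp_pos"],s["grip_width"])
grab("scene","b3.png",(230,180,350,320),4)
print(proj("scene",s["tcp_pos"]+[0,0,.0004]),proj("scene",[.656,-.0146,.07]))
for z in(.08,.05,.026):print(row([.6554,-.0144,z]))
E
```

```text
[ 0.65879105 -0.01568827  0.11507599] 0.4345808430506045
[280.8 252.4] [282.9 268.8]
[2.0, 0.8, 33.9, -0.0, -0.0, -0.1]
[2.0, 0.8, 63.9, -0.0, -0.0, -0.1]
[1.9, 0.8, 87.9, -0.0, -0.0, -0.1]
```

View pics/b3.png

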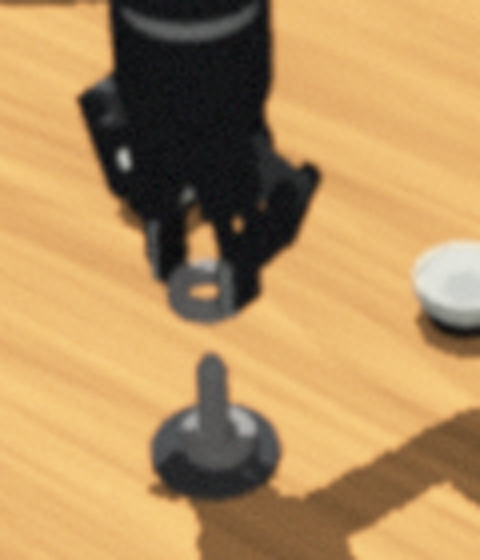

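>>> {"fn": "arm_command", "kwargs": {
  "targets": [
    [[2,0.8,8,0,0,0],[2,0.8,18,0,0,0],[2,0.8,28,0,0,0],[2,0.8,36,0,0,0],[2,0.8,40,0,0,0]]
  ]
}}

```text
time_s: 9.55
tcp_pos: [0.6539, -0.0141, 0.0723]
orientation: [0.001, 1.0, 0.0, -0.002]
wrist_force: [-0.6, 0.2, -1.0]
grip_width: 0.437
```

```bash
python3 -c "
from h import *
s=bot.read_state(); print(s['wrist_force'],s['tcp_pos'])
print(row([.6552,-.0143,.027]))"
```

```text
[-0.58228345  0.15665323 -0.97266379] [ 0.6538629  -0.01408536  0.07229547]
[-1.5, -0.2, 45.3, 0.0, -0.2, -0.1]
```

>>> {"fn": "arm_command", "kwargs": {
  "targets": [
    [[-1,-0.2,10,0,-0.2,0],[-1,-0.2,20,0,-0.2,0],[-1,-0.2,30,0,-0.2,0],[-1,-0.2,40,0,-0.2,0],[-1,-0.2,45,0,-0.2,0]]
  ]
}}

```text
time_s: 10.05
tcp_pos: [0.6556, -0.0146, 0.0267]
orientation: [0.001, 1.0, -0.0, 0.001]
wrist_force: [2.2, -2.1, 0.7]
grip_width: 0.438
```

>>> {"fn": "arm_command", "kwargs": {
  "targets": [
    [[0,0,0,0,0,0],[0,0,0,0,0,0],[0,0,0,0,0,0],[0,0,0,0,0,0],[0,0,-10,0,0,0]]
  ],
  "jaw": 65
}}

```text
time_s: 10.55
tcp_pos: [0.6539, -0.0143, 0.0355]
orientation: [0.001, 1.0, 0.0, -0.001]
wrist_force: [-0.1, 0.5, -0.5]
grip_width: 0.758
```

>>> {"fn": "arm_command", "kwargs": {
  "targets": [
    [[0,0,-30,0,0,0],[0,0,-60,0,0,0],[0,0,-75,0,0,0],[30,-30,-75,0,0,0],[60,-65,-75,0,0,0]]
  ]
}}

```text
time_s: 11.05
tcp_pos: [0.5945, -0.0789, 0.1121]
orientation: [-0.001, 1.0, -0.0, 0.001]
wrist_force: [-0.9, -0.9, -0.3]
grip_width: 0.761
```

```bash
python3 -c "
from h import *
for z in(.08,.036):print(row([.5038,-.1829,z]))"
```

```text
[90.9, -103.8, 32.0, -0.0, 0.1, 0.1]
[91.0, -103.8, 76.0, -0.0, 0.1, 0.1]
```

>>> {"fn": "arm_command", "kwargs": {
  "targets": [
    [[25,-28,0,0,0,0],[50,-56,0,0,0,0],[75,-85,0,0,0,0],[90,-103,10,0,0,0],[91,-103.8,30,0,0,0]]
  ]
}}

```text
time_s: 11.55
tcp_pos: [0.5035, -0.186, 0.0839]
orientation: [0.001, 1.0, -0.002, 0.002]
wrist_force: [0.1, -0.3, 0.7]
grip_width: 0.76
```

```bash
python3 -c "
from h import *
for z in(.06,.036):print(row([.5038,-.1829,z]))"
```

```text
[-0.2, 3.2, 23.9, -0.2, 0.3, -0.1]
[-0.0, 3.3, 47.9, -0.2, 0.3, -0.1]
```

>>> {"fn": "arm_command", "kwargs": {
  "targets": [
    [[0,3.2,15,-0.2,0.3,0],[0,3.2,30,-0.2,0.3,0],[0,3.3,42,-0.2,0.3,0],[0,3.3,48,-0.2,0.3,0],[0,3.3,48,-0.2,0.3,0]]
  ]
}}

```text
time_s: 12.05
tcp_pos: [0.5032, -0.1821, 0.0348]
orientation: [0.0, 1.0, 0.001, -0.001]
wrist_force: [0.1, 0.4, -0.0]
grip_width: 0.763
```

>>> {"fn": "arm_command", "kwargs": {
  "targets": [
    [[0,0,0,0,0,0],[0,0,0,0,0,0],[0,0,0,0,0,0],[0,0,0,0,0,0],[0,0,0,0,0,0]]
  ],
  "jaw": 30
}}

```text
time_s: 12.55
tcp_pos: [0.504, -0.1824, 0.0358]
orientation: [0.0, 1.0, 0.0, -0.0]
wrist_force: [-0.5, 1.1, 5.8]
grip_width: 0.433
```

>>> {"fn": "arm_command", "kwargs": {
  "targets": [
    [[0,0,-5,0,0,0],[0,0,-25,0,0,0],[0,0,-50,0,0,0],[0,0,-70,0,0,0],[0,0,-80,0,0,0]]
  ]
}}

```text
time_s: 13.05
tcp_pos: [0.505, -0.183, 0.1177]
orientation: [0.0, 1.0, -0.0, 0.001]
wrist_force: [0.2, 0.1, -0.6]
grip_width: 0.443
```

```bash
python3 -c "
from h import *
for z in(.12,.05):print(row([.6554,-.0144,z]))"
```

```text
[-150.3, 168.8, -2.1, -0.1, 0.1, -0.1]
[-150.1, 168.8, 67.9, -0.1, 0.1, -0.1]
```

>>> {"fn": "arm_command", "kwargs": {
  "targets": [
    [[-30,34,0,0,0,0],[-60,68,0,0,0,0],[-95,107,0,0,0,0],[-130,146,0,0,0,0],[-150.3,168.8,0,0,0,0]]
  ]
}}

```text
time_s: 13.55
tcp_pos: [0.6565, -0.0117, 0.1171]
orientation: [-0.0, 1.0, -0.0, 0.001]
wrist_force: [-1.0, -0.2, -1.2]
grip_width: 0.432
```

```bash
python3 - <<'E'
from h import *
s=bot.read_state(); print(s["tcp_pos"],s["grip_width"])
grab("scene","c3.png",(230,180,350,320),4)
print(proj("scene",s["tcp_pos"]+[0,0,.0004]),proj("scene",[.656,-.0146,.07]))
for z in(.08,.05,.026):print(row([.6554,-.0144,z]))
E
```

```text
[ 0.65654662 -0.01165859  0.11708772] 0.4324904379088461
[283.  251.8] [282.9 268.8]
[4.4, -6.9, 37.3, 0.2, 0.3, 0.2]
[4.6, -6.9, 67.3, 0.2, 0.3, 0.2]
[4.8, -7.0, 91.3, 0.2, 0.3, 0.2]
```

View pics/c3.png

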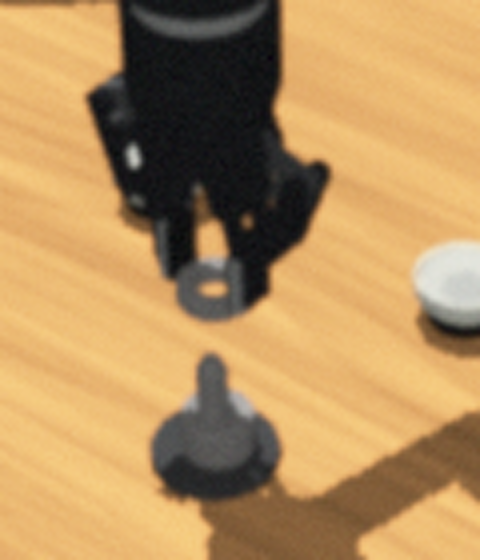

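>>> {"fn": "arm_command", "kwargs": {
  "targets": [
    [[4.4,-6.9,5,0.2,0.3,0.2],[4.4,-6.9,12,0.2,0.3,0.2],[4.4,-6.9,22,0.2,0.3,0.2],[4.4,-6.9,34,0.2,0.3,0.2],[4.4,-6.9,40,0.2,0.3,0.2]]
  ]
}}

```text
time_s: 14.1
tcp_pos: [0.6536, -0.0153, 0.075]
orientation: [0.001, 1.0, -0.0, -0.001]
wrist_force: [-0.4, 0.2, -0.9]
grip_width: 0.43
```

```bash
python3 -c "
from h import *
s=bot.read_state(); print(s['wrist_force'],s['tcp_pos'])
print(row([.6552,-.0143,.039]))"
```

```text
[-0.44696908  0.153355   -0.91212302] [ 0.65357872 -0.01532009  0.07497153]
[-1.7, 1.0, 36.0, -0.0, -0.2, -0.1]
```

>>> {"fn": "arm_command", "kwargs": {
  "targets": [
    [[-1.2,0.8,5,0,-0.2,0],[-1.2,0.8,12,0,-0.2,0],[-1.2,0.8,20,0,-0.2,0],[-1.2,0.8,29,0,-0.2,0],[-1.2,0.8,35.5,0,-0.2,0]]
  ]
}}

```text
time_s: 14.6
tcp_pos: [0.6554, -0.0148, 0.0391]
orientation: [0.001, 1.0, -0.0, 0.001]
wrist_force: [1.8, -1.7, 1.3]
grip_width: 0.44
```

>>> {"fn": "arm_command", "kwargs": {
  "targets": [
    [[0,0,0,0,0,0],[0,0,0,0,0,0],[0,0,0,0,0,0],[0,0,0,0,0,0],[0,0,-10,0,0,0]]
  ],
  "jaw": 75
}}

```text
time_s: 15.1
tcp_pos: [0.6539, -0.0145, 0.048]
orientation: [0.001, 1.0, -0.0, -0.001]
wrist_force: [-0.2, -0.3, 0.2]
grip_width: 0.877
```

>>> {"fn": "arm_command", "kwargs": {
  "targets": [
    [[0,0,-30,0,0,0],[0,0,-60,0,0,0],[0,0,-75,0,0,0],[30,30,-80,0,0,0],[60,70,-80,0,0,0]]
  ],
  "jaw": 80
}}

```text
time_s: 15.6
tcp_pos: [0.5954, 0.0546, 0.1302]
orientation: [0.003, 1.0, -0.0, 0.002]
wrist_force: [-0.6, 0.8, 0.5]
grip_width: 0.937
```

```bash
python3 - <<'E'
from h import *
s=bot.read_state(); print(s["wrist_force"],s["tcp_pos"],s["grip_width"])
grab("scene","c4.png",(240,200,460,340),3.6)
for z in(.08,.024):print(row([.492,.2447,z]))
E
```

```text
[-0.58445189  0.78443963  0.53417095] [0.59541545 0.0546322  0.13024844] 0.9374095237352154
[95.0, 182.1, 49.4, 0.3, -0.5, 0.0]
[94.6, 181.8, 105.4, 0.3, -0.5, 0.0]
```

View pics/c4.png

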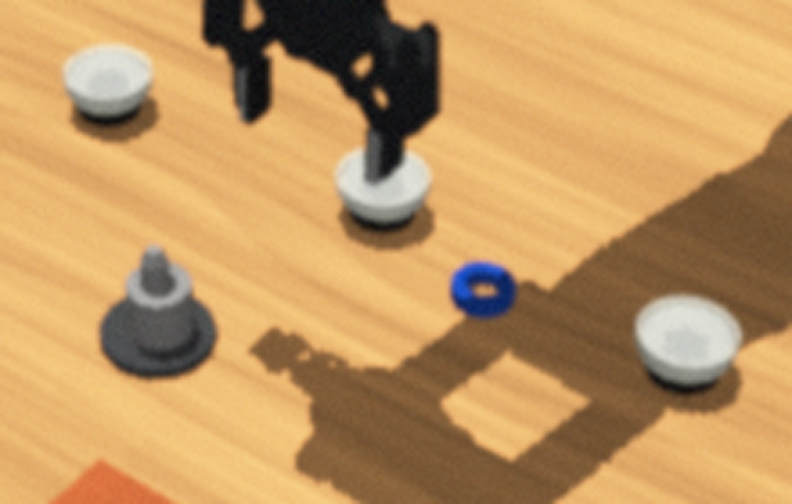

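All three rings are stacked on the shaft, at about (158,300) in the crop, and the lids are bare. Now the left lid.

>>> {"fn": "arm_command", "kwargs": {
  "targets": [
    [[20,40,0,0.3,-0.5,0],[40,80,0,0.3,-0.5,0],[65,125,0,0.3,-0.5,0],[85,165,0,0.3,-0.5,0],[95,182,20,0.3,-0.5,0]]
  ],
  "jaw": 82
}}

```text
time_s: 16.15
tcp_pos: [0.4928, 0.2485, 0.1125]
orientation: [-0.002, 1.0, 0.002, 0.003]
wrist_force: [1.2, -0.9, 0.7]
grip_width: 0.964
```

>>> {"fn": "arm_command", "kwargs": {
  "targets": [
    [[0,0,0,0,0,0],[0,0,0,0,0,0],[0,0,0,0,0,0],[0,0,0,0,0,0],[0,0,0,0,0,0]]
  ]
}}

```text
time_s: 16.65
tcp_pos: [0.4938, 0.2475, 0.1131]
orientation: [-0.001, 1.0, 0.002, 0.004]
wrist_force: [-0.2, -0.3, 1.1]
grip_width: 0.965
```

```bash
python3 -c "
from h import *
for z in(.06,.012):print(row([.492,.2447,z]))"
```

```text
[2.3, -3.0, 53.1, 0.2, 0.5, 0.1]
[2.7, -3.2, 101.1, 0.2, 0.5, 0.1]
```

>>> {"fn": "arm_command", "kwargs": {
  "targets": [
    [[2.3,-3,15,0.2,0.5,0.1],[2.3,-3,30,0.2,0.5,0.1],[2.3,-3,45,0.2,0.5,0.1],[2.3,-3,53,0.2,0.5,0.1],[2.3,-3,53,0.2,0.5,0.1]]
  ]
}}

```text
time_s: 17.15
tcp_pos: [0.49, 0.2441, 0.0574]
orientation: [-0.0, 1.0, -0.001, -0.003]
wrist_force: [-0.1, -0.3, 0.2]
grip_width: 0.96
```

```bash
python3 -c "
from h import *
for z in(.03,.012):print(row([.492,.2447,z]))"
```

```text
[-2.1, 0.7, 27.4, -0.1, -0.3, 0.0]
[-2.2, 0.7, 45.4, -0.1, -0.3, 0.0]
```

>>> {"fn": "arm_command", "kwargs": {
  "targets": [
    [[-1.5,0.5,10,0,-0.2,0],[-1.5,0.6,20,0,-0.2,0],[-1.5,0.6,32,0,-0.2,0],[-1.5,0.6,42,0,-0.2,0],[-1.5,0.6,45,0,-0.2,0]]
  ]
}}

```text
time_s: 17.65
tcp_pos: [0.49, 0.2442, 0.0106]
orientation: [-0.0, 1.0, -0.001, -0.003]
wrist_force: [0.6, -0.5, -0.8]
grip_width: 0.956
```

```bash
python3 -c "
from h import *
s=bot.read_state(); print(s['wrist_force'],s['tcp_pos']); grab('scene','l1.png',(350,220,490,340),5)"
```

```text
[ 0.58995831 -0.45048828 -0.75036032] [0.48996574 0.244238   0.01060841]
```

View pics/l1.png

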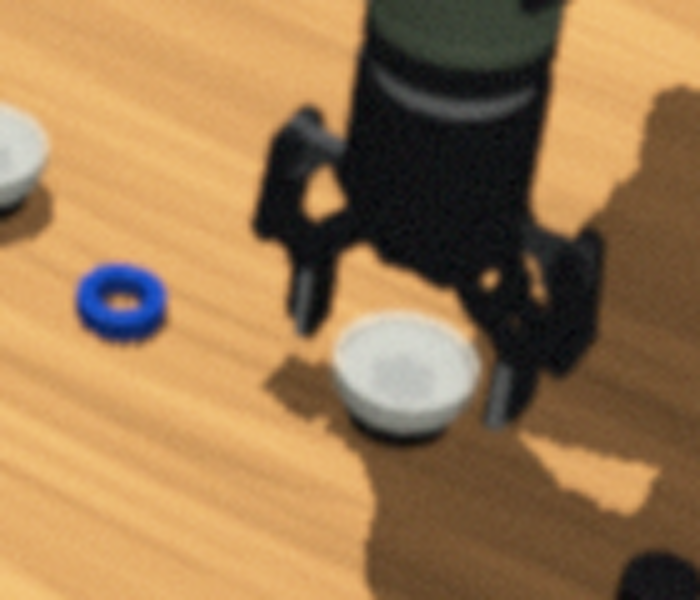

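The fingers straddle the left lid: tips at (303,325) and (498,420), lid centre at (405,370). I'll close the jaws.

>>> {"fn": "arm_command", "kwargs": {
  "targets": [
    [[-1,0,0,0,-0.3,0],[-1,0,0,0,-0.3,0],[-1,0,0,0,-0.3,0],[-1,0,0,0,-0.3,0],[-1,0,0,0,-0.3,0]]
  ],
  "jaw": 52,
  "force": 35
}}

```text
time_s: 18.2
tcp_pos: [0.4917, 0.2444, 0.0114]
orientation: [-0.0, 1.0, -0.001, 0.001]
wrist_force: [0.4, 0.5, 2.3]
grip_width: 0.695
```

```bash
python3 -c "
from h import *
s=bot.read_state(); print(s['wrist_force'],s['ft_torque'],s['tcp_pos'],s['grip_width'],s['orientation'])
print(row([.492,.2447,.012]))"
```

```text
[0.39351466 0.45418624 2.27455596] [ 0.10223858 -0.01929841  0.02777057] [0.49171117 0.24444246 0.01139656] 0.6954572716859414 [-1.84481368e-04  9.99999091e-01 -1.00870340e-03  8.76040093e-04]
[-0.3, 0.3, -0.6, -0.1, 0.1, 0.0]
```

>>> {"fn": "arm_command", "kwargs": {
  "targets": [
    [[-1,0,-1.7,0,-4,0],[-2,0,-3.5,0,-8,0],[-2.8,0,-5.4,0,-12,0],[-3.3,0,-7.4,0,-16,0],[-3.5,0,-9.3,0,-20,0]]
  ]
}}

```text
time_s: 18.7
tcp_pos: [0.4951, 0.2445, 0.021]
orientation: [-0.0, 0.984, -0.001, 0.176]
wrist_force: [-0.2, -0.1, -1.2]
grip_width: 0.685
```

```bash
python3 -c "
from h import *
s=bot.read_state(); print(s['wrist_force'],s['ft_torque'],s['tcp_pos'],s['grip_width'],R.from_quat(s['orientation']).as_matrix()[:,2].round(3)); grab('scene','l2.png',(380,220,480,320),6)
T=R.from_rotvec([0,-20,0],degrees=True)*R0
print(row([.4953,.2445,.0207],T),row([.4917,.2445,.036]))"
```

```text
[-0.18841761 -0.11246067 -1.23595605] [ 0.00588661  0.19199294 -0.03310563] [0.49509412 0.24451411 0.02099996] 0.6851031273517126 [ 0.346 -0.001 -0.938]
[-3.6, 0.5, -0.0, -0.1, 0.1, 0.1] [-5.5, 0.5, -15.6, -0.2, 20.1, 0.1]
```

View pics/l2.png

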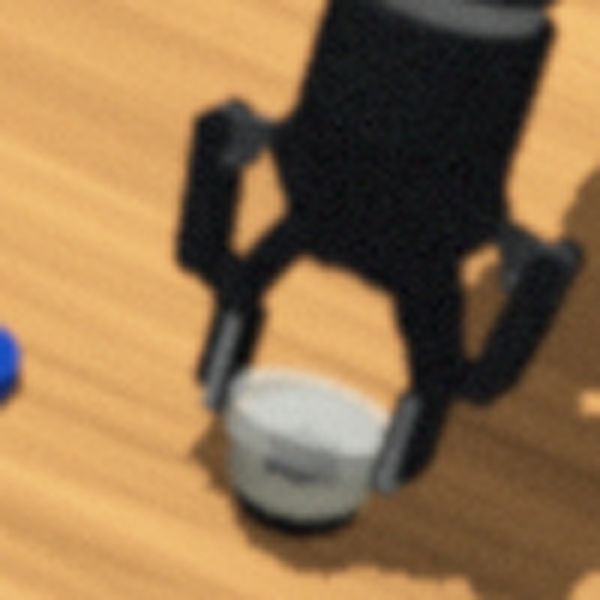

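The lid is tipped up on its far side, with the printed gear visible in the gap at (295,465). The near-robot edge is still on the rim.

>>> {"fn": "arm_command", "kwargs": {
  "targets": [
    [[-2,0,0,0,0,0],[-2,0,0,0,0,0],[-2,0,0,0,0,0],[-2,0,0,0,0,0],[-2,0,0,0,0,0]]
  ]
}}

```text
time_s: 19.25
tcp_pos: [0.4946, 0.244, 0.0204]
orientation: [-0.001, 0.985, -0.001, 0.175]
wrist_force: [-0.0, 0.3, 0.2]
grip_width: 0.691
```

```bash
python3 -c "
from h import *
s=bot.read_state(); print(s['wrist_force'],s['ft_torque'],s['tcp_pos'],s['qvel'].round(3),R.from_quat(s['orientation']).as_matrix()[:,2].round(3))
T=R.from_rotvec([0,-20,0],degrees=True)*R0
print(row([.4953,.2445,.0207],T),row([.493,.2445,.030],R.from_rotvec([0,-10,0],degrees=True)*R0),row([.4917,.2445,.036]))"
```

```text
[-0.02509204  0.33672911  0.16360921] [0.03314278 0.12747568 0.0181936 ] [0.49459852 0.24404354 0.02038284] [ 0.002  0.     0.006 -0.001 -0.002  0.002] [ 0.344 -0.002 -0.939]
[-0.8, 0.5, -0.1, -0.1, 0.1, 0.1] [-1.8, 0.4, -9.6, -0.1, 10.1, 0.1] [-2.7, 0.4, -15.7, -0.2, 20.1, 0.1]
```

>>> {"fn": "arm_command", "kwargs": {
  "targets": [
    [[-0.9,0.2,-4.8,0,2,0],[-1.8,0.4,-9.6,0,7,0],[-2.2,0.4,-13,0,13,0],[-2.7,0.4,-15.7,0,18,0],[-2.7,0.4,-15.7,0,20.1,0]]
  ]
}}

```text
time_s: 19.75
tcp_pos: [0.4947, 0.2448, 0.0374]
orientation: [0.0, 1.0, -0.001, 0.001]
wrist_force: [-0.5, 0.0, -0.1]
grip_width: 0.686
```

>>> {"fn": "arm_command", "kwargs": {
  "targets": [
    [[0,0,0,0,0,0],[0,0,0,0,0,0],[0,0,0,0,0,0],[0,0,0,0,0,0],[0,0,0,0,0,0]]
  ]
}}

```text
time_s: 20.25
tcp_pos: [0.4939, 0.2448, 0.0373]
orientation: [-0.0, 1.0, -0.001, 0.001]
wrist_force: [-0.0, 0.0, -0.4]
grip_width: 0.693
```

```bash
python3 -c "
from h import *
s=bot.read_state(); print(s['wrist_force'],s['tcp_pos'],s['grip_width']); grab('scene','l3.png',(380,220,480,320),6)
print(row([.4917,.2444,.036]))"
```

```text
[-0.00980933  0.01647717 -0.38221926] [0.49393002 0.24481021 0.03728971] 0.6928424642516025
[2.4, -0.4, 1.3, -0.1, 0.1, 0.0]
```

View pics/l3.png

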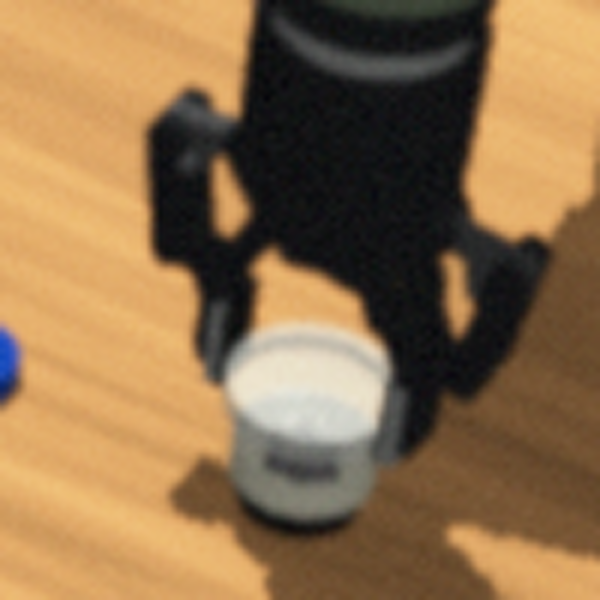

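The left lid is held level and clear at about (308,385), with the dish and its gear below at (305,460). I'll hold it there.

>>> {"fn": "arm_command", "kwargs": {
  "targets": [
    [[0.5,0,0,0,0,0],[1,-0.1,0,0,0,0],[1.5,-0.2,0,0,0,0],[2,-0.3,0,0,0,0],[2,-0.3,0,0,0,0]]
  ]
}}

```text
time_s: 20.8
tcp_pos: [0.492, 0.2445, 0.0374]
orientation: [-0.0, 1.0, -0.001, 0.001]
wrist_force: [-0.7, 0.4, -0.3]
grip_width: 0.691
```

>>> {"fn": "arm_command", "kwargs": {
  "targets": [
    [[0,0,0,0,0,0],[0,0,0,0,0,0],[0,0,0,0,0,0],[0,0,0,0,0,0],[0,0,0,0,0,0]]
  ]
}}

```text
time_s: 21.3
tcp_pos: [0.492, 0.2445, 0.0373]
orientation: [-0.0, 1.0, -0.001, 0.001]
wrist_force: [-0.0, 0.6, 0.2]
grip_width: 0.688
```

>>> {"fn": "arm_command", "kwargs": {
  "targets": [
    [[0,0,0,0,0,0],[0,0,0,0,0,0],[0,0,0,0,0,0],[0,0,0,0,0,0],[0,0,0,0,0,0]]
  ]
}}

```text
time_s: 21.8
tcp_pos: [0.492, 0.2445, 0.0373]
orientation: [-0.0, 1.0, -0.001, 0.001]
wrist_force: [-0.4, 0.4, -0.9]
grip_width: 0.691
```

>>> {"fn": "arm_command", "kwargs": {
  "targets": [
    [[0,0,0,0,0,0],[0,0,0,0,0,0],[0,0,0,0,0,0],[0,0,0,0,0,0],[0,0,0,0,0,0]]
  ]
}}

```text
time_s: 22.3
tcp_pos: [0.492, 0.2445, 0.0373]
orientation: [-0.0, 1.0, -0.001, 0.001]
wrist_force: [0.6, 0.1, -0.6]
grip_width: 0.688
```

```bash
python3 -c "
from h import *
s=bot.read_state(); print(s['wrist_force'],s['tcp_pos'],s['grip_width'])
print(row([.4915,.2444,.022]),row([.4915,.2444,.0114]))"
```

```text
[ 0.64599791  0.05245526 -0.59079358] [0.49202478 0.24452116 0.03734624] 0.688145214194532
[0.6, -0.1, 15.3, -0.1, 0.1, 0.0] [0.6, -0.1, 25.9, -0.1, 0.1, 0.0]
```

>>> {"fn": "arm_command", "kwargs": {
  "targets": [
    [[0.3,0,5,0,0,0],[0.3,0,11,0,0,0],[0.3,0,17,0,0,0],[0.3,0,22,0,0,0],[0.3,0,26,0,0,0]]
  ]
}}

```text
time_s: 22.8
tcp_pos: [0.4913, 0.2443, 0.0111]
orientation: [-0.0, 1.0, -0.001, 0.0]
wrist_force: [-8.9, -3.1, 32.2]
grip_width: 0.69
```

>>> {"fn": "arm_command", "kwargs": {
  "targets": [
    [[0,0,0.3,0,0,0],[0,0,0.5,0,0,0],[0,0,0.5,0,0,0],[0,0,0.5,0,0,0],[0,0,0.5,0,0,0]]
  ]
}}

```text
time_s: 23.3
tcp_pos: [0.4913, 0.2443, 0.0113]
orientation: [-0.0, 1.0, -0.001, -0.0]
wrist_force: [-3.4, -1.4, 7.0]
grip_width: 0.69
```

```bash
python3 -c "
from h import *
s=bot.read_state(); print(s['wrist_force'],s['ft_torque'],s['tcp_pos'],s['grip_width'])"
```

```text
[-3.39144596 -1.37949791  6.99904856] [-0.1629366   0.4456676   0.04014071] [0.49127197 0.24432697 0.01133163] 0.6900879233978789
```

>>> {"fn": "arm_command", "kwargs": {
  "targets": [
    [[0,0,0,0,0,0],[0,0,0,0,0,0],[0,0,0,0,0,0],[0,0,0,0,0,0],[0,0,0,0,0,0]]
  ],
  "jaw": 82
}}

```text
time_s: 23.8
tcp_pos: [0.4912, 0.2443, 0.0111]
orientation: [-0.0, 1.0, -0.001, -0.0]
wrist_force: [-0.4, -0.2, 0.4]
grip_width: 0.959
```

>>> {"fn": "arm_command", "kwargs": {
  "targets": [
    [[0,0,-15,0,0,0],[0,0,-40,0,0,0],[0,0,-70,0,0,0],[0,0,-90,0,0,0],[0,0,-90,0,0,0]]
  ]
}}

```text
time_s: 24.3
tcp_pos: [0.4946, 0.2456, 0.106]
orientation: [-0.0, 1.0, 0.0, 0.004]
wrist_force: [1.3, 0.8, -0.8]
grip_width: 0.96
```

>>> {"fn": "arm_command", "kwargs": {
  "targets": [
    [[0,-40,0,0,0,0],[1,-85,0,0,0,0],[3,-130,0,0,0,0],[5,-175,0,0,0,0],[7,-210,0,0,0,0]]
  ]
}}

```text
time_s: 24.8
tcp_pos: [0.4866, 0.0335, 0.1052]
orientation: [0.0, 1.0, 0.0, 0.004]
wrist_force: [0.9, 0.1, -0.5]
grip_width: 0.961
```

```bash
python3 -c "
from h import *
c=bot.grab_frame('scene')[...,::-1]; cv2.imwrite('pics/raw_l4.png',c); t=bot.grab_frame('top')[...,::-1]; cv2.imwrite('pics/raw_t4.png',t)
s=bot.read_state(); print(s['tcp_pos'],s['grip_width'])
f=lambda i,a,b:cv2.resize(i[b:b+60,a:a+80],None,fx=5,fy=5,interpolation=cv2.INTER_CUBIC)
cv2.imwrite('pics/l4.png',np.hstack([f(c,390,260),f(t,180,225)]))
print(row([.4842,.0257,.06]))"
```

```text
[0.48687782 0.03201073 0.10524874] 0.9607911397598262
[3.0, -6.3, 45.2, -0.0, 0.4, -0.3]
```

View pics/l4.png

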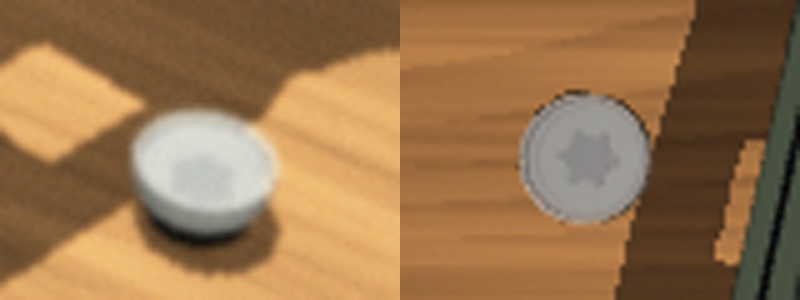

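The left lid is seated flat and centred in both views: scene crop (205,160), top crop (585,158). Now the middle lid.

>>> {"fn": "arm_command", "kwargs": {
  "targets": [
    [[3,-6.3,10,0,0.3,-0.3],[3,-6.3,25,0,0.3,-0.3],[3,-6.3,40,0,0.3,-0.3],[3,-6.3,45,0,0.3,-0.3],[3,-6.3,45,0,0.3,-0.3]]
  ]
}}

```text
time_s: 25.4
tcp_pos: [0.4826, 0.0265, 0.0586]
orientation: [-0.001, 1.0, -0.0, -0.001]
wrist_force: [0.1, -0.0, 0.9]
grip_width: 0.96
```

```bash
python3 -c "
from h import *
for z in(.03,.0118):print(row([.4838,.0255,z]))"
```

```text
[-1.2, -1.0, 28.6, -0.0, -0.1, 0.1]
[-1.3, -1.0, 46.8, -0.0, -0.1, 0.1]
```

>>> {"fn": "arm_command", "kwargs": {
  "targets": [
    [[-0.8,-1,10,0,0,0.1],[-0.8,-1,22,0,0,0.1],[-0.8,-1,34,0,0,0.1],[-0.8,-1,43,0,0,0.1],[-0.8,-1,46.3,0,0,0.1]]
  ]
}}

```text
time_s: 25.9
tcp_pos: [0.4821, 0.0256, 0.0108]
orientation: [0.0, 1.0, 0.0, -0.002]
wrist_force: [0.0, 0.4, -0.8]
grip_width: 0.962
```

>>> {"fn": "arm_command", "kwargs": {
  "targets": [
    [[-0.5,0,0,0,-0.2,0],[-0.5,0,0,0,-0.2,0],[-0.5,0,0,0,-0.2,0],[-0.5,0,0,0,-0.2,0],[-0.5,0,0,0,-0.2,0]]
  ]
}}

```text
time_s: 26.4
tcp_pos: [0.483, 0.0256, 0.0112]
orientation: [0.0, 1.0, 0.0, -0.0]
wrist_force: [-0.7, -0.3, -0.4]
grip_width: 0.962
```

>>> {"fn": "arm_command", "kwargs": {
  "targets": [
    [[0,0,0,0,0,0],[0,0,0,0,0,0],[0,0,0,0,0,0],[0,0,0,0,0,0],[0,0,0,0,0,0]]
  ],
  "jaw": 52
}}

```text
time_s: 26.9
tcp_pos: [0.4834, 0.0252, 0.012]
orientation: [-0.0, 1.0, -0.0, 0.0]
wrist_force: [-2.3, 0.1, 5.0]
grip_width: 0.69
```

```bash
python3 -c "
from h import *
s=bot.read_state(); print(s['wrist_force'],s['ft_torque'],s['tcp_pos'],s['grip_width'],s['orientation'].round(4))"
```

```text
[-2.27950134  0.06607488  4.97796283] [-0.34459453  0.3289835  -0.05081899] [0.48342093 0.025223   0.01201535] 0.690353856443659 [-1.e-04  1.e+00 -3.e-04  1.e-04]
```

>>> {"fn": "arm_command", "kwargs": {
  "targets": [
    [[-1,0,-1.7,0,-4,0],[-2,0,-3.5,0,-8,0],[-2.8,0,-5.4,0,-12,0],[-3.3,0,-7.4,0,-16,0],[-3.5,0,-9.3,0,-20,0]]
  ]
}}

```text
time_s: 27.4
tcp_pos: [0.4858, 0.025, 0.0211]
orientation: [-0.0, 0.985, -0.001, 0.174]
wrist_force: [-2.0, 0.3, 1.0]
grip_width: 0.691
```

>>> {"fn": "arm_command", "kwargs": {
  "targets": [
    [[0,0,0,0,0,0],[0,0,0,0,0,0],[0,0,0,0,0,0],[0,0,0,0,0,0],[0,0,0,0,0,0]]
  ]
}}

```text
time_s: 27.9
tcp_pos: [0.4857, 0.0251, 0.0208]
orientation: [-0.001, 0.985, -0.001, 0.173]
wrist_force: [-4.2, -0.1, 1.2]
grip_width: 0.69
```

```bash
python3 -c "
from h import *
c=bot.grab_frame('scene')[...,::-1]; cv2.imwrite('pics/raw_m2.png',c)
s=bot.read_state(); print(s['wrist_force'],s['ft_torque'],s['tcp_pos'],R.from_quat(s['orientation']).as_matrix()[:,2].round(3))
print(row([.4846,.0252,.030],R.from_rotvec([0,-10,0],degrees=True)*R0),row([.4834,.0252,.0365]))"
```

```text
[-3.22964681  0.3383345   0.82544044] [-0.05171431  0.71418623  0.00110239] [0.48568261 0.02506742 0.02084512] [ 0.342 -0.001 -0.94 ]
[-2.1, 0.1, -9.0, -0.1, 10.0, 0.1] [-3.2, 0.1, -15.5, -0.1, 20.0, 0.1]
```

>>> {"fn": "arm_command", "kwargs": {
  "targets": [
    [[-0.1,0,-0.5,0,-1,0],[-0.3,0,-0.9,0,-2,0],[-0.5,0,-1.4,0,-3,0],[-0.5,0,-1.4,0,-3,0],[-0.5,0,-1.4,0,-3,0]]
  ]
}}

```text
time_s: 28.45
tcp_pos: [0.4855, 0.0251, 0.0224]
orientation: [-0.0, 0.98, -0.001, 0.199]
wrist_force: [-2.9, 0.0, 0.7]
grip_width: 0.69
```

```bash
python3 -c "
from h import *
c=bot.grab_frame('scene')[...,::-1]; cv2.imwrite('pics/raw_m3.png',c)
s=bot.read_state(); print(s['wrist_force'],s['ft_torque'],s['tcp_pos'],R.from_quat(s['orientation']).as_matrix()[:,2].round(3))
print(row([.4846,.0252,.030],R.from_rotvec([0,-10,0],degrees=True)*R0),row([.4834,.0252,.0365]))"
```

```text
[-3.46714467 -0.6191311   0.75364427] [-0.06545146  0.69299575 -0.00073044] [0.48555103 0.0250776  0.02232111] [ 0.39  -0.001 -0.921]
[-2.1, 0.1, -7.4, -0.1, 13.0, 0.1] [-3.6, 0.1, -13.9, -0.1, 23.0, 0.1]
```

>>> {"fn": "arm_command", "kwargs": {
  "targets": [
    [[-1.2,0,-4,0,3,0],[-2.1,0.1,-8,0,9,0],[-2.8,0.1,-11.5,0,15,0],[-3.6,0.1,-13.9,0,21,0],[-3.6,0.1,-13.9,0,23,0]]
  ]
}}

```text
time_s: 29.0
tcp_pos: [0.4886, 0.0246, 0.0387]
orientation: [-0.0, 1.0, -0.001, 0.003]
wrist_force: [0.6, 0.8, 0.8]
grip_width: 0.687
```

>>> {"fn": "arm_command", "kwargs": {
  "targets": [
    [[0,0,0,0,0,0],[0,0,0,0,0,0],[0,0,0,0,0,0],[0,0,0,0,0,0],[0,0,0,0,0,0]]
  ]
}}

```text
time_s: 29.5
tcp_pos: [0.4879, 0.0247, 0.0385]
orientation: [-0.0, 1.0, -0.001, 0.003]
wrist_force: [0.2, 0.8, -0.7]
grip_width: 0.689
```

```bash
python3 -c "
from h import *
c=bot.grab_frame('scene')[...,::-1]; cv2.imwrite('pics/raw_m4.png',c)
s=bot.read_state(); print(s['wrist_force'],s['tcp_pos'],s['grip_width'],s['orientation'].round(4))
print(row([.4834,.0252,.0368]))"
```

```text
[ 0.17509237  0.77006393 -0.11481116] [0.48808506 0.02468279 0.03859753] 0.6891510740055228 [-4.0e-04  1.0e+00 -1.1e-03  2.7e-03]
[4.7, 0.5, 1.8, -0.1, 0.3, 0.0]
```

>>> {"fn": "arm_command", "kwargs": {
  "targets": [
    [[1,0.1,0,0,0.1,0],[2,0.2,0,0,0.2,0],[3,0.3,0.5,0,0.3,0],[4,0.4,1,0,0.3,0],[4.2,0.4,1,0,0.3,0]]
  ]
}}

```text
time_s: 30.05
tcp_pos: [0.4836, 0.0251, 0.0374]
orientation: [-0.0, 1.0, -0.001, -0.0]
wrist_force: [0.3, -0.2, -1.2]
grip_width: 0.693
```

>>> {"fn": "arm_command", "kwargs": {
  "targets": [
    [[0,0,0,0,0,0],[0,0,0,0,0,0],[0,0,0,0,0,0],[0,0,0,0,0,0],[0,0,0,0,0,0]]
  ]
}}

```text
time_s: 30.55
tcp_pos: [0.4836, 0.0251, 0.0374]
orientation: [-0.0, 1.0, -0.001, -0.0]
wrist_force: [0.0, 0.2, -0.4]
grip_width: 0.688
```

>>> {"fn": "arm_command", "kwargs": {
  "targets": [
    [[0,0,0,0,0,0],[0,0,0,0,0,0],[0,0,0,0,0,0],[0,0,0,0,0,0],[0,0,0,0,0,0]]
  ]
}}

```text
time_s: 31.05
tcp_pos: [0.4836, 0.0251, 0.0374]
orientation: [-0.0, 1.0, -0.001, -0.0]
wrist_force: [-0.9, 0.8, -1.0]
grip_width: 0.688
```

>>> {"fn": "arm_command", "kwargs": {
  "targets": [
    [[0,0,0,0,0,0],[0,0,0,0,0,0],[0,0,0,0,0,0],[0,0,0,0,0,0],[0,0,0,0,0,0]]
  ]
}}

```text
time_s: 31.55
tcp_pos: [0.4836, 0.0251, 0.0374]
orientation: [-0.0, 1.0, -0.001, -0.0]
wrist_force: [0.4, 0.4, 0.2]
grip_width: 0.685
```

```bash
python3 -c "
from h import *
s=bot.read_state(); print(s['wrist_force'],s['tcp_pos'],s['grip_width'])
print(row([.4833,.0252,.022]),row([.4833,.0252,.0125]))"
```

```text
[0.37724886 0.35346969 0.20739838] [0.4836271  0.02511823 0.03742739] 0.6850478254941227
[0.3, 0.1, 15.4, -0.1, -0.0, 0.0] [0.3, 0.1, 24.9, -0.1, -0.0, 0.0]
```

>>> {"fn": "arm_command", "kwargs": {
  "targets": [
    [[0.2,0,6,0,0,0],[0.2,0,12,0,0,0],[0.2,0,18,0,0,0],[0.2,0,22,0,0,0],[0.2,0,24,0,0,0]]
  ]
}}

```text
time_s: 32.05
tcp_pos: [0.4828, 0.0251, 0.0126]
orientation: [-0.0, 1.0, -0.001, -0.001]
wrist_force: [-0.3, -0.3, -0.1]
grip_width: 0.688
```

>>> {"fn": "arm_command", "kwargs": {
  "targets": [
    [[0,0,0.3,0,0,0],[0,0,0.5,0,0,0],[0,0,0.5,0,0,0],[0,0,0.5,0,0,0],[0,0,0.5,0,0,0]]
  ]
}}

```text
time_s: 32.55
tcp_pos: [0.483, 0.0251, 0.0122]
orientation: [-0.0, 1.0, -0.001, -0.001]
wrist_force: [0.1, -0.6, -0.1]
grip_width: 0.689
```

```bash
python3 -c "
from h import *
s=bot.read_state(); print(s['wrist_force'],s['ft_torque'],s['tcp_pos'],s['grip_width'])"
```

```text
[ 0.07989642 -0.63368375 -0.08095509] [-0.00372646  0.07764375 -0.02960921] [0.48296919 0.02510916 0.01219818] 0.6890625907238082
```

>>> {"fn": "arm_command", "kwargs": {
  "targets": [
    [[0,0,0.3,0,0,0],[0,0,0.5,0,0,0],[0,0,0.7,0,0,0],[0,0,0.7,0,0,0],[0,0,0.7,0,0,0]]
  ]
}}

```text
time_s: 33.05
tcp_pos: [0.483, 0.0251, 0.012]
orientation: [-0.0, 1.0, -0.001, -0.001]
wrist_force: [-2.6, -0.1, 6.1]
grip_width: 0.688
```

>>> {"fn": "arm_command", "kwargs": {
  "targets": [
    [[0,0,0,0,0,0],[0,0,0,0,0,0],[0,0,0,0,0,0],[0,0,0,0,0,0],[0,0,0,0,0,0]]
  ],
  "jaw": 82
}}

```text
time_s: 33.55
tcp_pos: [0.4829, 0.0251, 0.0119]
orientation: [-0.0, 1.0, -0.001, -0.001]
wrist_force: [1.0, 0.1, -0.4]
grip_width: 0.958
```

>>> {"fn": "arm_command", "kwargs": {
  "targets": [
    [[0,0,-15,0,0,0],[0,0,-40,0,0,0],[0,0,-70,0,0,0],[0,0,-90,0,0,0],[0,0,-90,0,0,0]]
  ]
}}

```text
time_s: 34.05
tcp_pos: [0.4861, 0.025, 0.1051]
orientation: [-0.0, 1.0, -0.001, 0.003]
wrist_force: [0.9, -1.4, 0.6]
grip_width: 0.956
```

>>> {"fn": "arm_command", "kwargs": {
  "targets": [
    [[-4,-40,0,0,0,0],[-8,-85,0,0,0,0],[-12,-130,0,0,0,0],[-16,-175,0,0,0,0],[-20,-205,0,0,0,0]]
  ]
}}

```text
time_s: 34.55
tcp_pos: [0.5055, -0.1825, 0.1044]
orientation: [0.0, 1.0, -0.001, 0.002]
wrist_force: [1.0, 0.6, 0.6]
grip_width: 0.96
```

```bash
python3 - <<'E'
from h import *
c=bot.grab_frame('scene')[...,::-1]; cv2.imwrite('pics/raw_m5.png',c); t=bot.grab_frame('top')[...,::-1]; cv2.imwrite('pics/raw_t5.png',t)
s=bot.read_state(); print(s['tcp_pos'],s['grip_width'])
# mid lid: compare with picture from start, white blob centroid/size
for n,f0,f1,b in(("top",'pics/top0.png','pics/raw_t5.png',(285,235,345,290)),("scene",'pics/scene0.png','pics/raw_m5.png',(325,230,368,270))):
  for f in(f0,f1):
    im=cv2.imread(f)[b[1]:b[3],b[0]:b[2]]; h=cv2.cvtColor(im,cv2.COLOR_BGR2HSV)
    m=((h[...,1]<60)&(h[...,2]>90)).astype(np.uint8); y,x=np.nonzero(m); print(n,f,m.sum(),x.mean()+b[0],y.mean()+b[1],x.min(),x.max(),y.min(),y.max())
for z in(.06,):print(row([.5042,-.1825,z]))
E
```

```text
[ 0.50625956 -0.18382546  0.10480571] 0.9616425036061432
top pics/top0.png 505 313.1168316831683 261.5128712871287 16 40 14 39
top pics/raw_t5.png 526 312.3003802281369 261.5874524714829 15 40 14 39
scene pics/scene0.png 385 346.0779220779221 250.31428571428572 9 33 10 30
scene pics/raw_m5.png 436 346.51376146788994 250.16513761467888 9 34 10 30
[2.3, 1.5, 44.8, -0.2, 0.3, -0.2]
```

The middle lid is back where it was to within a pixel in both views. Contact force was 6 N at the same height as the grasp, so it is seated. Now the right lid.

>>> {"fn": "arm_command", "kwargs": {
  "targets": [
    [[2.3,1,10,-0.2,0.3,-0.2],[2.3,1.2,25,-0.2,0.3,-0.2],[2.3,1.2,40,-0.2,0.3,-0.2],[2.3,1.2,45,-0.2,0.3,-0.2],[2.3,1.2,45,-0.2,0.3,-0.2]]
  ]
}}

```text
time_s: 35.15
tcp_pos: [0.5025, -0.1809, 0.0577]
orientation: [-0.001, 1.0, 0.001, -0.002]
wrist_force: [0.4, -0.1, -0.4]
grip_width: 0.958
```

```bash
python3 -c "
from h import *
for z in(.03,.0118):print(row([.504,-.1825,z]))"
```

```text
[-1.6, -1.7, 27.7, 0.1, -0.2, 0.1]
[-1.6, -1.7, 45.9, 0.1, -0.2, 0.1]
```

>>> {"fn": "arm_command", "kwargs": {
  "targets": [
    [[-1.2,-1.5,10,0.1,-0.1,0.1],[-1.2,-1.5,22,0.1,-0.1,0.1],[-1.2,-1.5,34,0.1,-0.1,0.1],[-1.2,-1.5,42,0.1,-0.1,0.1],[-1.2,-1.5,45.5,0.1,-0.1,0.1]]
  ]
}}

```text
time_s: 35.65
tcp_pos: [0.5027, -0.1818, 0.0107]
orientation: [0.0, 1.0, 0.001, -0.002]
wrist_force: [-0.8, -0.1, 0.8]
grip_width: 0.96
```

>>> {"fn": "arm_command", "kwargs": {
  "targets": [
    [[-0.5,0,0,0,-0.2,0],[-0.5,0,0,0,-0.2,0],[-0.5,0,0,0,-0.2,0],[-0.5,0,0,0,-0.2,0],[-0.5,0,0,0,-0.2,0]]
  ]
}}

```text
time_s: 36.15
tcp_pos: [0.5035, -0.182, 0.0111]
orientation: [0.0, 1.0, 0.0, 0.0]
wrist_force: [0.4, 0.4, -0.4]
grip_width: 0.964
```

>>> {"fn": "arm_command", "kwargs": {
  "targets": [
    [[0,0,0,0,0,0],[0,0,0,0,0,0],[0,0,0,0,0,0],[0,0,0,0,0,0],[0,0,0,0,0,0]]
  ],
  "jaw": 52
}}

```text
time_s: 36.65
tcp_pos: [0.5038, -0.1823, 0.012]
orientation: [0.0, 1.0, 0.0, 0.0]
wrist_force: [-1.6, 0.1, 5.3]
grip_width: 0.691
```

```bash
python3 -c "
from h import *
s=bot.read_state(); print(s['wrist_force'],s['ft_torque'],s['tcp_pos'],s['grip_width'],s['orientation'].round(4))"
```

```text
[-1.57915729  0.14394748  5.34525101] [-0.05757843  0.24647003 -0.08582942] [ 0.50379447 -0.18229305  0.01195297] 0.6912023462008329 [4.e-04 1.e+00 1.e-04 5.e-04]
```

>>> {"fn": "arm_command", "kwargs": {
  "targets": [
    [[-1,0,-1.7,0,-4,0],[-2,0,-3.5,0,-8,0],[-2.8,0,-5.4,0,-12,0],[-3.3,0,-7.4,0,-16,0],[-3.5,0,-9.3,0,-20,0]]
  ]
}}

```text
time_s: 37.15
tcp_pos: [0.507, -0.1825, 0.0213]
orientation: [0.0, 0.985, -0.001, 0.175]
wrist_force: [0.6, 0.2, -0.4]
grip_width: 0.689
```

>>> {"fn": "arm_command", "kwargs": {
  "targets": [
    [[0,0,0,0,0,0],[0,0,0,0,0,0],[0,0,0,0,0,0],[0,0,0,0,0,0],[0,0,0,0,0,0]]
  ]
}}

```text
time_s: 37.65
tcp_pos: [0.5075, -0.1828, 0.0214]
orientation: [-0.0, 0.985, -0.001, 0.175]
wrist_force: [-2.2, -0.3, -0.3]
grip_width: 0.692
```

>>> {"fn": "arm_command", "kwargs": {
  "targets": [
    [[-0.1,0,-0.5,0,-1,0],[-0.3,0,-0.9,0,-2,0],[-0.5,0,-1.4,0,-3,0],[-0.5,0,-1.4,0,-3,0],[-0.5,0,-1.4,0,-3,0]]
  ]
}}

```text
time_s: 38.15
tcp_pos: [0.5073, -0.1826, 0.0226]
orientation: [-0.0, 0.98, -0.001, 0.2]
wrist_force: [-2.4, -0.5, -1.1]
grip_width: 0.69
```

```bash
python3 -c "
from h import *
c=bot.grab_frame('scene')[...,::-1]; cv2.imwrite('pics/raw_r3.png',c)
s=bot.read_state(); print(s['wrist_force'],s['ft_torque'],s['tcp_pos'],s['grip_width'],R.from_quat(s['orientation']).as_matrix()[:,2].round(3))
print(row([.505,-.1823,.030],R.from_rotvec([0,-10,0],degrees=True)*R0),row([.5038,-.1823,.0365]))"
```

```text
[-1.56597039 -0.83904388 -1.60912504] [-0.14529627  0.6320078  -0.05606158] [ 0.50733632 -0.18259636  0.02265823] 0.6908533303738579 [ 0.393 -0.001 -0.92 ]
[-0.7, 0.3, -7.7, -0.1, 13.1, 0.1] [-2.2, 0.3, -14.1, -0.1, 23.1, 0.0]
```

>>> {"fn": "arm_command", "kwargs": {
  "targets": [
    [[-0.8,0,-4,0,3,0],[-1.2,0.1,-8,0,9,0],[-1.8,0.2,-11.5,0,15,0],[-2.2,0.3,-14,0,21,0],[-2.2,0.3,-14,0,23.1,0]]
  ]
}}

```text
time_s: 38.7
tcp_pos: [0.5076, -0.1832, 0.0384]
orientation: [-0.001, 1.0, -0.002, 0.002]
wrist_force: [0.8, 0.2, 0.3]
grip_width: 0.686
```

>>> {"fn": "arm_command", "kwargs": {
  "targets": [
    [[0,0,0,0,0,0],[0,0,0,0,0,0],[0,0,0,0,0,0],[0,0,0,0,0,0],[0,0,0,0,0,0]]
  ]
}}

```text
time_s: 39.2
tcp_pos: [0.5069, -0.1831, 0.0382]
orientation: [-0.0, 1.0, -0.002, 0.001]
wrist_force: [-0.3, -0.0, -0.7]
grip_width: 0.693
```

```bash
python3 -c "
from h import *
c=bot.grab_frame('scene')[...,::-1]; cv2.imwrite('pics/raw_r4.png',c)
s=bot.read_state(); print(s['wrist_force'],s['tcp_pos'],s['grip_width'],s['orientation'].round(4))
print(row([.5038,-.1823,.0368]))"
```

```text
[-0.46946074  0.93956859 -0.15914667] [ 0.5070184  -0.18319106  0.0382724 ] 0.6938055908218904 [-5.0e-04  1.0e+00 -2.1e-03  1.4e-03]
[3.2, 0.9, 1.5, -0.2, 0.2, 0.1]
```

>>> {"fn": "arm_command", "kwargs": {
  "targets": [
    [[1,0.2,0,0,0.1,0],[2,0.4,0.3,0,0.1,0],[2.6,0.6,0.6,-0.2,0.2,0],[3,0.8,1,-0.2,0.2,0],[3,0.8,1,-0.2,0.2,0]]
  ]
}}

```text
time_s: 39.75
tcp_pos: [0.5039, -0.1824, 0.0372]
orientation: [-0.0, 1.0, -0.0, -0.0]
wrist_force: [-0.0, -0.9, -0.4]
grip_width: 0.692
```

>>> {"fn": "arm_command", "kwargs": {
  "targets": [
    [[0,0,0,0,0,0],[0,0,0,0,0,0],[0,0,0,0,0,0],[0,0,0,0,0,0],[0,0,0,0,0,0]]
  ]
}}

```text
time_s: 40.25
tcp_pos: [0.5039, -0.1824, 0.0372]
orientation: [-0.0, 1.0, -0.0, -0.0]
wrist_force: [0.7, 0.3, -0.3]
grip_width: 0.689
```

>>> {"fn": "arm_command", "kwargs": {
  "targets": [
    [[0,0,0,0,0,0],[0,0,0,0,0,0],[0,0,0,0,0,0],[0,0,0,0,0,0],[0,0,0,0,0,0]]
  ]
}}

```text
time_s: 40.75
tcp_pos: [0.5039, -0.1824, 0.0372]
orientation: [-0.0, 1.0, -0.0, -0.0]
wrist_force: [0.2, 0.7, -0.6]
grip_width: 0.688
```

>>> {"fn": "arm_command", "kwargs": {
  "targets": [
    [[0,0,0,0,0,0],[0,0,0,0,0,0],[0,0,0,0,0,0],[0,0,0,0,0,0],[0,0,0,0,0,0]]
  ]
}}

```text
time_s: 41.25
tcp_pos: [0.5039, -0.1824, 0.0372]
orientation: [-0.0, 1.0, -0.0, -0.0]
wrist_force: [0.5, -0.8, -0.6]
grip_width: 0.684
```

```bash
python3 -c "
from h import *
s=bot.read_state(); print(s['wrist_force'],s['tcp_pos'],s['grip_width'])
print(row([.5035,-.1823,.022]),row([.5035,-.1823,.013]))"
```

```text
[ 0.46797484 -0.77421295 -0.61994948] [ 0.50393705 -0.18237696  0.03715818] 0.6843596687629525
[0.4, 0.1, 15.2, -0.0, -0.0, 0.1] [0.4, 0.1, 24.2, -0.0, -0.0, 0.1]
```

>>> {"fn": "arm_command", "kwargs": {
  "targets": [
    [[0.2,0,6,0,0,0],[0.2,0,12,0,0,0],[0.2,0,18,0,0,0],[0.2,0,22,0,0,0],[0.2,0,24,0,0,0]]
  ]
}}

```text
time_s: 41.75
tcp_pos: [0.5034, -0.1824, 0.0124]
orientation: [-0.0, 1.0, -0.0, -0.001]
wrist_force: [-0.2, -1.4, -0.4]
grip_width: 0.689
```

>>> {"fn": "arm_command", "kwargs": {
  "targets": [
    [[0,0,0.3,0,0,0],[0,0,0.6,0,0,0],[0,0,0.9,0,0,0],[0,0,1,0,0,0],[0,0,1,0,0,0]]
  ]
}}

```text
time_s: 42.25
tcp_pos: [0.5034, -0.1823, 0.012]
orientation: [-0.0, 1.0, -0.0, -0.001]
wrist_force: [-1.6, 1.2, 4.5]
grip_width: 0.693
```

```bash
python3 -c "
from h import *
s=bot.read_state(); print(s['wrist_force'],s['ft_torque'],s['tcp_pos'],s['grip_width'])"
```

```text
[-1.61607689  1.17096683  4.52256215] [ 0.04853961  0.37037977 -0.03662535] [ 0.50341661 -0.18233207  0.01198934] 0.6927084323289963
```

Contact again, at the grasp height. I'll release and move clear.

>>> {"fn": "arm_command", "kwargs": {
  "targets": [
    [[0,0,0,0,0,0],[0,0,0,0,0,0],[0,0,0,0,0,0],[0,0,0,0,0,0],[0,0,0,0,0,0]]
  ],
  "jaw": 82
}}

```text
time_s: 42.75
tcp_pos: [0.5034, -0.1823, 0.0118]
orientation: [-0.0, 1.0, -0.0, -0.001]
wrist_force: [0.5, 0.5, -1.3]
grip_width: 0.961
```

>>> {"fn": "arm_command", "kwargs": {
  "targets": [
    [[0,0,-15,0,0,0],[0,0,-40,0,0,0],[0,0,-75,0,0,0],[0,0,-115,0,0,0],[0,0,-150,0,0,0]]
  ]
}}

```text
time_s: 43.25
tcp_pos: [0.504, -0.1824, 0.1649]
orientation: [-0.0, 1.0, -0.001, 0.0]
wrist_force: [1.1, 0.6, 0.6]
grip_width: 0.962
```

>>> {"fn": "arm_command", "kwargs": {
  "targets": [
    [[20,-30,-20,0,0,0],[40,-60,-20,0,0,0],[60,-95,-20,0,0,0],[75,-125,-20,0,0,0],[80,-140,-20,0,0,0]]
  ]
}}

```text
time_s: 43.75
tcp_pos: [0.4229, -0.3248, 0.1865]
orientation: [0.001, 1.0, -0.002, 0.001]
wrist_force: [0.9, -0.0, 0.3]
grip_width: 0.96
```

>>> {"fn": "arm_command", "kwargs": {
  "targets": [
    [[0,0,0,0,0,0],[0,0,0,0,0,0],[0,0,0,0,0,0],[0,0,0,0,0,0],[0,0,0,0,0,0]]
  ]
}}

```text
time_s: 44.25
tcp_pos: [0.4234, -0.3238, 0.1864]
orientation: [-0.0, 1.0, -0.001, 0.001]
wrist_force: [-0.7, -0.1, 1.0]
grip_width: 0.957
```

```bash
python3 - <<'E'
from h import *
c=bot.grab_frame('scene')[...,::-1]; t=bot.grab_frame('top')[...,::-1]; cv2.imwrite('pics/raw_f.png',c)
f=lambda i,a,b,w,h,k:cv2.resize(i[b:b+h,a:a+w],(int(w*k),int(h*k)),interpolation=cv2.INTER_CUBIC)
m2,r3=cv2.imread('pics/raw_m3.png'),cv2.imread('pics/raw_r3.png')
A=f(c,245,190,215,130,1.86*2); A=cv2.resize(A,(500,302)); B=f(t,185,165,250,120,2); B=cv2.resize(B,(500,240))
C=np.vstack([cv2.resize(m2[210:280,310:385],(290,271)),cv2.resize(r3[180:250,235:310],(290,271))])
cv2.imwrite('pics/fin.png',np.hstack([np.vstack([A,B]),C]))
print(bot.read_state()['tcp_pos'])
E
```

```text
[ 0.42328712 -0.32412021  0.18645343]
```

View pics/fin.png

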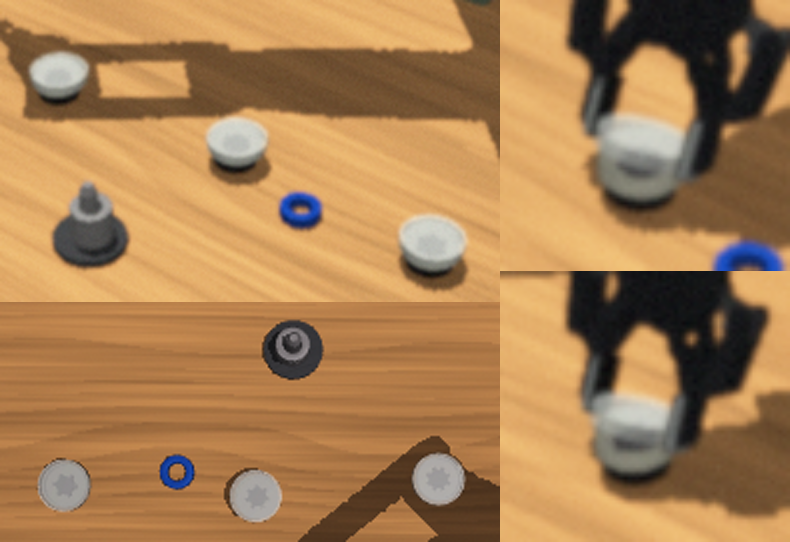

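In the final picture the three rings are stacked on the shaft at (90,215), and all three lids are flat on their dishes. The inserts show the mid and right lids tipped, with the gears visible in the gap. The blue decoy is untouched.

```bash
python3 -c "
from h import *
print(bot.sign_off())"
```

```text
the job is handed in; nothing more can be done
None
```

The job is done and handed in at about 44 s of the 210 s allowed. `sign_off` gives no verdict, so what follows rests on my own checks.

- **Rings:** Three grey rings were present: ring_d on the bench, and ring_b and ring_c on the middle and right lids. All three are stacked on the shaft, each released close to its resting height. I left the blue look-alike alone, and ring_a and ring_e were not in the pictures.
- **Lids:** I aired them left, middle, right. Each was tipped about 20–23° on its edge, lifted about 25 mm, held level for more than 2 s, and set back at the height where it was gripped.
- **Last checks:** The final scene and top pictures show the three lids flat and centred and the ring stack standing on the shaft, with the gripper clear.
- **Not measured directly:** The tilt angle is the tool's. I saw the lids follow it in the pictures, but did not measure them separately.
- **One rough moment:** Setting the left lid down briefly pressed about 32 N at the wrist. I set the other two down more gently, at about 5–6 N.

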